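# Take the steel ball out of the ball race for weighing

## Task

The steel ball in the shaker's ball race is to be weighed for wear. Lift the measuring cylinder off the balance pan and stand it upright on the bench, push the steel ball round the race to the open loading gap, and lift it out there. Set it down gently in the cork ring on the pan, leave the white nylon ball in the race, and do not knock over or shove the other things about.

Things in the scene. Friction and masses are not known exactly. Their poses are not given: they have to be found in the camera images.
- race: Ball race of a shaker turntable, fixed to the bench: aluminium base plate 212 mm across with two concentric steel rings on it, between them a ring-shaped track for 36 mm balls. Origin: centre of the underside. Centre line of the track: circle of radius 68 mm about the origin, floor 10.5 mm above the bench; a ball on it has its centre 28.5 mm up. The loading gap is on the race's own +x side.
- race_top (a point): Centre of the race, level with the rings' top, 42 mm above the bench. Lips at the top of the rings (38 to 42 mm up) narrow the 37.5 mm wide oiled, slippery track to a slot 32.5 mm wide, so a 36 mm ball cannot be lifted out there; its top shows 4.5 mm above them. Shut fingers, set along the track, reach into the slot and push the ball at mid height, tips clear of the track floor.
- race_bore (a point): Centre of the race on the floor of its bore, 10.5 mm above the bench. Inner ring: radius 41 to 52 mm, outer ring 84 to 95 mm, base plate to 106 mm (10.5 mm up). At the gap, over 30 degrees to either side of the race's +x, both rings are cut down to 13.5 mm above the bench: there a ball is gripped across the track, one finger in the bore, one outside, tips above 14 mm.
- race_gap (a point): Middle of the loading gap: centre of a ball resting there, on the race's +x axis, 68 mm from its centre, 26 mm above the bench. A pocket 2.5 mm deep and 26 mm long along the track catches a ball that is pushed slowly into it (it drops in 13 mm before the middle and may rest up to 4 mm off it); it is easily pushed on out at the other end, so stop as it drops in.
- steel_ball: Polished steel ball, 36 mm in diameter, 0.19 kg, in the race about 90 degrees from the gap, to one side or the other. The origin lies on its surface and turns with it: use steel_ball_center.
- steel_ball_center (a point): Centre of the steel ball.
- nylon_ball: White nylon spacer ball, 36 mm in diameter, in the race on the side opposite to the steel ball; it stays in the race. The origin lies on its surface: use nylon_ball_center.
- nylon_ball_center (a point): Centre of the nylon ball.
- balance: Precision balance, fixed, 283 x 229 x 87 mm, display towards the robot. Origin: centre of its underside. Its steel pan is a flat plate, top 87 mm above the bench, spanning x -11 to +115 mm and y -78 to +78 mm in the balance's frame.
- cork_ring: Loose cork ring lying flat on the balance pan, 52 mm in diameter, 14 mm high, hole 22 mm. Origin: centre of its underside. A 36 mm ball rests in the hole with its centre 28 mm above the ring's underside, nothing but the ball's lowest 4 mm inside it.
- cylinder: Empty measuring cylinder on the balance pan beside the cork ring, 174 mm tall, 0.06 kg: clear tube 25 mm in diameter (30 mm over the rim), six-sided blue foot 48 x 55 mm, 6 mm thick; tips easily. Origin: centre of the foot's underside, z up. Free bench for it: between the balance and the meter to its right, 0.45 to 0.54 m ahead of the robot, 0.25 m to its left.
- electrode_stand: Fixed stand with a probe arm over a stirrer and beaker, between the race and the balance, 265 mm tall, reaching 0.12 m to either side of its origin along x: carry things over it. Origin: centre of its underside. The flat meter to its left is 80 mm tall. Keep the wrist clear of the loaded shelf behind, which overhangs the bench beyond 0.68 m, 0.38 m up.
- sample_pot: Bystander: white sample pot with a screw lid, 49 mm in diameter, 59 mm tall, in front of the race. Origin: centre of its underside.
- vial: Bystander: glass vial with a ribbed white cap, 45 mm in diameter, 79 mm tall, behind the race. Origin: centre of its underside.
- beaker: Bystander: empty plastic beaker, 71 mm wide, 68 mm tall, behind and right of the balance. Origin: centre of its underside.

How it is judged:
By the outcome, as a careful person would: the job done as asked, in the order asked, and still so for the second after the job is handed in, with the robot touching nothing.
It also fails if it takes over 72 s, if anything falls off the work surface, if the arm or the gripper's body presses on something with over 40 N, if the wrist force passes 120 N, or if a joint passes its speed limit or range.

## Robot

A 6-joint arm with a two-finger parallel gripper is mounted at the origin on a cart in front of the work surface, level with it; the furniture and walls round the work are solid. World frame = base frame: x ahead of the robot, y to its left, z up, the work surface at z = 0. Lengths are in m, angles in degrees, forces in N, time in s.
With the tool pointing down it reaches from about 0.375 to 0.9 m from the base axis. Payload 3.1 kg.
Tool frame: the origin (TCP) lies at the very end of the fingers, on their centre line; the grasp point (between the pads) lies 19 mm behind it; z points along the fingers, y is the line along which they close (so a half turn about z gives the same grasp; the last joint's range is limited). The gripper opens to 87 mm and grips with 3 to 60 N. Pads are 19 mm wide; open, the fingers measure 117 mm over their backs; the gripper's body (75 mm by 190 mm) begins 51 mm behind the grasp point.
Start: joints at [-78.696, 30.224, 82.088, -0, 67.689, -10.227], TCP at [0.229, -0.581, 0.223] pointing down, gripper open.
Joint ranges: [-176.69, 176.69], [-43.24, 126.21], [12.49, 139.97], [-82, 262], [0, 151.66], [-163.58, 163.58]. Speed limits (degrees/s): [159.86, 159.86, 180, 180, 180, 180].

## Interface

Orientations are given as a 3x3 rotation matrix whose columns are the frame's x, y, z axes.
In Python, from rig import bot gives the robot as it stands.
- The arm moves only by the tool move_arm, never from a script. Its argument "increments" is a list of rows, each an object with "xyz": the shift along the tool's x, y, z in mm, a list of three; "roll": the turn about the tool's z in rad; "grip": the opening in per cent of the stroke, from 0 (shut) to 100 (fully open). A call has 1 to 5 rows; each row shifts and turns the commanded pose from where the row before left it, along the tool's axes as they then stand; what a row does not reach is not made up. A row lasts 1/12 s, in which the tool goes at most 41.7 mm and 7.16 degrees, less where a joint would pass 70% of its speed; a pose out of reach is approached as far as the arm can. A call is refused whole if a number of a shift passes 41.7 or a number of a turn 0.125, either way. A call with a gripper value outside its range is refused whole. The fingers move at their own pace and stop on an object; the grip force is fixed at half the most. Time passes only in rows, so rows that do not move let the fingers close. It gives the time, the measured TCP pose, the force, the opening and the grip force at its end, in the units of the state.
- bot.read_state(): the state, without advancing time (a new reading comes with each control period).
- bot.capture(name): name is "side" or "top"; returns (picture, depth): 420x560x3 uint8, red, green, blue; 420x560 float32, m along the optical axis (not along the pixel's ray), 0 where there is no reading.
- bot.camera_model(name): a dict with "intrinsics" (3x3 intrinsics, pixels), "D" ([k1, k2, p1, p2, k3] as OpenCV has them; the pictures are not rectified), "rvec" (rotation vector, rad) and "tvec" (3), from world to camera coordinates, as OpenCV has them. Camera axes: x right, y down, z forward; pixel columns grow to the right and rows downward; lengths in m; the calibration is good to about 2 mm. A picture is of the moment at which its call begins. camera_model takes no time and is no camera call.
- bot.hand_in(): hands the job in; it is judged then, once.
Trained networks look in the newest picture that a camera, given by its name, has taken for a name from the list of things; names that differ only in an ending like _2 or _b are one class to them, and where a whole thing is asked for, a point or a joint stands for the part that bears it (a point fixed in the world has none). Each returns a list of dicts, best first, with "conf" (0 to 1); they miss things now and then, are a little off and sometimes report something else, mostly with a low value. They report only what shows in the picture. A call takes as long as a camera call.
- bot.spot_in(label, camera): "at" ([x, y, z] in m, in the coordinates of the camera as it stood for that picture, good to about 4 mm: the middle of the surface that is visible of it).
- bot.trace(label, camera): "mask" (420x560 bool, what is visible of it).
The state is a dict: "time_s": time; "joint_positions": joint angles; "qvel": joint speeds; "tau": joint torques, N m; "position": TCP position; "tcp_rot": TCP orientation; "force": force on the tool from outside, world axes, zero at the start; "moment": the same for the moment, N m; "opening": opening from 0.0 (shut) to 1.0 (fully open); "grasp_force": force on a finger pad.
Only numpy, scipy, OpenCV 4.12 (cv2) and the standard library are available. Lean on these libraries where they do the work, as an engineer would, in place of code of your own. Each camera call takes 0.05 s, during which the arm holds its last target. There are 200 camera calls.

## Working session

There is one attempt and no reset: what is moved stays moved. The work goes in short steps, Python scripts to look and compute and a tool call to move; the robot and the scene stay as the last step left them, time stands still between calls to the robot, and variables do not carry over. Pictures are saved under pics/ and viewed, at most 10 in all, crops included, and the job is handed in when it is done.

Besides the shell and the picture viewer there is one more tool, called after "Call:" as name(argument=value, ...) on one line, values as JSON. move_arm: Moves the arm, as the interface text tells. Its arguments: {"type":"object","properties":{"increments":{"type":"array"}},"required":["increments"]}

```bash
mkdir -p pics; ls; cat > h.py <<'E'
from rig import bot
import numpy as np, cv2
def cam(n):
    m=bot.camera_model(n); R=cv2.Rodrigues(np.array(m["rvec"],float))[0]; return np.array(m["intrinsics"],float),np.array(m["D"],float),R,np.array(m["tvec"],float).ravel()
def w(n,p):
    K,D,R,t=cam(n); return R.T@(np.asarray(p)-t)
def px(n,P):
    K,D,R,t=cam(n); return cv2.projectPoints(np.array([P],float),cv2.Rodrigues(R)[0],t,K,D)[0].ravel()
def cloud(n,d,mask):
    K,D,R,t=cam(n); v,u=np.nonzero(mask&(d>0)); q=cv2.undistortPoints(np.stack([u,v],1).astype(float)[:,None],K,D)[:,0]
    z=d[v,u]; return (np.c_[q*z[:,None],z]-t)@R
def ray(n,u,v,z):
    K,D,R,t=cam(n); q=cv2.undistortPoints(np.array([[[u,v]]],float),K,D)[0,0]; c=-R.T@t; r=R.T@np.array([q[0],q[1],1]); return c+r*(z-c[2])/r[2]
def save(n,f): 
    p,d=bot.capture(n); cv2.imwrite(f,p[:,:,::-1]); return p,d
E
python3 - <<'E'
from h import *
for n in("side","top"):
    p,d=save(n,f"pics/{n}0.png"); K,D,R,t=cam(n); print(n,-R.T@t,R[2],(d>0).mean())
    for l in "race steel_ball nylon_ball balance cork_ring cylinder electrode_stand sample_pot vial beaker".split():
        r=bot.spot_in(l,n); print(l,[(np.round(w(n,a["at"]),3).tolist(),px(n,w(n,a["at"])).round().tolist(),round(a["conf"],2)) for a in r[:2]])
s=bot.read_state();print(s["time_s"],s["tcp_rot"],s["opening"])
E
```

```text
pics
side [ 0.54750801 -0.63119988  1.13599731] [-0.04417753  0.52936897 -0.84724072] 0.996016156462585
race [([0.544, -0.359, 0.01], [289.0, 341.0], 0.85)]
steel_ball []
nylon_ball [([0.521, 0.466, 0.18], [306.0, 86.0], 0.54)]
balance []
cork_ring []
cylinder [([0.519, 0.461, 0.178], [305.0, 87.0], 0.68)]
electrode_stand [([0.619, 0.236, 0.046], [327.0, 165.0], 0.33)]
sample_pot [([0.545, -0.358, 0.013], [289.0, 340.0], 0.71), ([0.345, -0.397, 0.053], [212.0, 344.0], 0.62)]
vial [([0.66, -0.257, 0.051], [334.0, 304.0], 0.59), ([0.522, 0.463, 0.18], [306.0, 87.0], 0.21)]
beaker [([0.616, 0.233, 0.043], [326.0, 166.0], 0.86)]
top [0.32480474 0.01887558 1.32112817] [ 0.13502517 -0.00115871 -0.99084149] 0.9961734693877551
race [([0.533, -0.349, 0.011], [397.0, 201.0], 0.92)]
steel_ball []
nylon_ball []
balance [([0.554, -0.283, 0.04], [378.0, 192.0], 0.56)]
cork_ring [([0.462, 0.404, 0.105], [140.0, 214.0], 0.47)]
cylinder [([0.51, 0.465, 0.172], [111.0, 192.0], 0.71)]
electrode_stand []
sample_pot [([0.344, -0.388, 0.06], [416.0, 263.0], 0.72)]
vial [([0.657, -0.248, 0.075], [368.0, 155.0], 0.53)]
beaker [([0.62, 0.222, 0.024], [211.0, 167.0], 0.82), ([0.534, -0.348, 0.009], [396.0, 200.0], 0.66)]
1.1 [[ 9.30203564e-01  3.67044041e-01  3.93834908e-05]
 [ 3.67044043e-01 -9.30203561e-01 -7.09143551e-05]
 [ 1.06059720e-05  8.04202615e-05 -9.99999997e-01]] 0.9998919723872204
```

```bash
python3 - <<'E'
import cv2,numpy as np
a=cv2.imread("pics/side0.png");b=cv2.imread("pics/top0.png")
A=cv2.resize(a[250:420,190:390],(800,680),interpolation=2)[:600]
cv2.imwrite("pics/sc.png",cv2.resize(a[270:420,190:390],(800,600),interpolation=2)); cv2.imwrite("pics/tc.png",np.hstack([cv2.resize(b[130:280,60:160],(400,600),interpolation=2),cv2.resize(b[130:280,330:430],(400,600),interpolation=2)]))
E
```

```text
(no output)
```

View pics/top0.png

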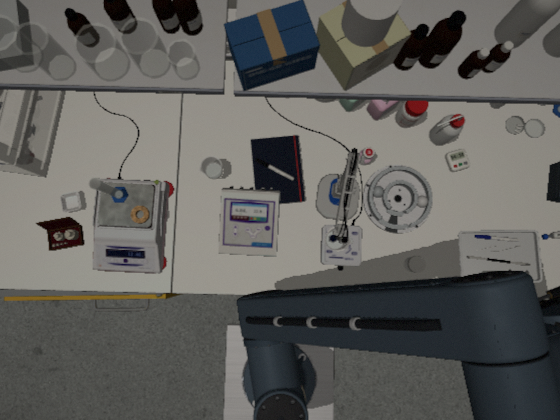

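View pics/tc.png

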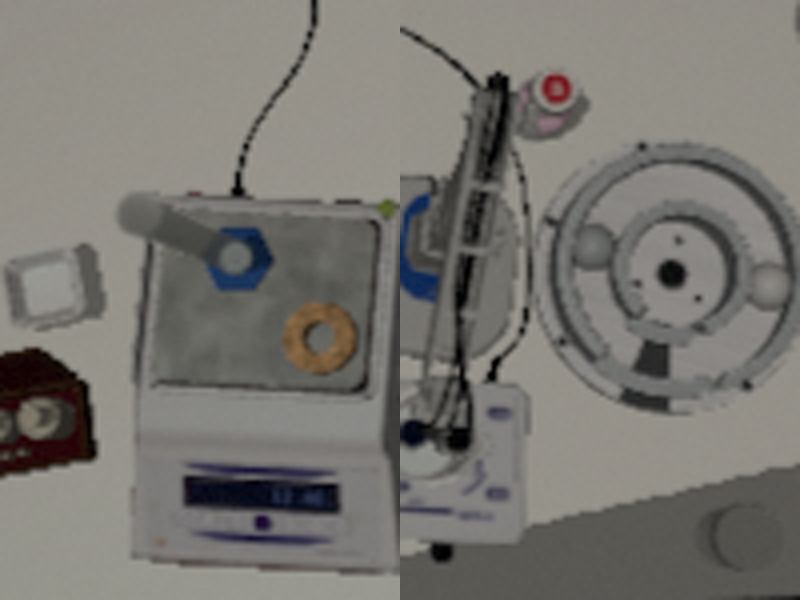

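View pics/sc.png

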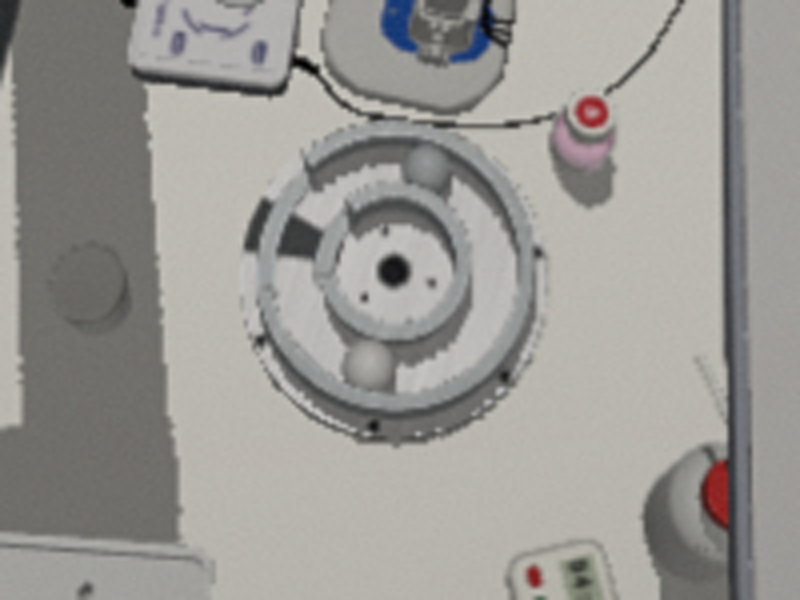

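The pictures show the race centre at about (398,198) in top, with its gap toward the robot at about (394,220). The greyer ball, the steel one, is on the left (378,191) and the whiter nylon one on the right (422,201). The cylinder foot is at about (120,194) and the cork ring at (140,214).

```bash
python3 - <<'E'
from h import *
for n,c,g,s,y in(("top",(398,198.5),(393.7,220.5),(378,191.5),(422.5,201.5)),("side",(288.5,337.5),(265,329.5),(297,312),(282.5,360.7))):
    C=ray(n,*c,.0105);print(n,"C",C.round(4))
    for k,p,z in(("gap",g,.010),("steel",s,.0285),("nylon",y,.0285)):
        P=ray(n,*p,z);d=(P-C)[:2];print(k,P.round(4),np.hypot(*d).round(4),np.degrees(np.arctan2(d[1],d[0])).round(1))
    im=cv2.imread(f"pics/{n}0.png")
    for p in(s,y): print(im[int(p[1])-2:int(p[1])+3,int(p[0])-2:int(p[0])+3].mean((0,1)))
print("foot",ray("top",119.75,194.5,.09),"rim",ray("top",95,183.7,.261),"cork",ray("top",140,214,.101))
p,d=bot.capture("top")
r=bot.trace("cork_ring","top")[:1]
for a in r:
    P=cloud("top",d,a["mask"]);P=P[P[:,2]>.093];print("cork",P.min(0),P.max(0),(P.min(0)+P.max(0))/2)
hsv=cv2.cvtColor(p,cv2.COLOR_RGB2HSV);m=np.zeros(p.shape[:2],bool);m[175:210,105:135]=1
m&=(hsv[...,1]>120)&(hsv[...,0]>95)&(hsv[...,0]<125);P=cloud("top",d,m);print("foot",m.sum(),P.min(0),P.max(0),(P.min(0)+P.max(0))/2)
M=np.zeros_like(m);M[165:215,80:140]=1;P=cloud("top",d,M);Q=P[P[:,2]>.12];print("tube");
for a,b in((.12,.16),(.16,.2),(.2,.24),(.24,.3)):
    q=Q[(Q[:,2]>a)&(Q[:,2]<b)];print(len(q),q.mean(0) if len(q) else 0)
# gap ring heights by angle in the race frame
M=np.zeros_like(m);M[160:240,360:440]=1;P=cloud("top",d,M)
from h import ray
C=ray("top",398,198.5,.0105);v=P[:,:2]-C[:2];rr=np.hypot(*v.T);an=np.degrees(np.arctan2(v[:,1],v[:,0]))%360
for a in range(90,270,6):
    k=(abs(an-a-3)<3)
    print(a+3,[ (np.median(P[k&(rr>lo)&(rr<hi),2])*1000).round(0) if (k&(rr>lo)&(rr<hi)).any() else None for lo,hi in((.043,.05),(.086,.093))],end=" ")
k=P[:,2]>.036; x,y=P[k,:2].T;print();print("outer",[(x.min()+x.max())/2,(y.min()+y.max())/2,np.ptp(x),np.ptp(y)])
E
```

```text
top C [ 0.54   -0.3524  0.0105]
gap [ 0.4719 -0.3386  0.01  ] 0.0695 168.5
steel [ 0.5569 -0.287   0.0285] 0.0676 75.5
nylon [ 0.5298 -0.4213  0.0285] 0.0696 -98.4
[107.52 109.6  107.96]
[124.08 128.36 131.4 ]
side C [ 0.5425 -0.3506  0.0105]
gap [ 0.4754 -0.3357  0.01  ] 0.0688 167.5
steel [ 0.5596 -0.2833  0.0285] 0.0694 75.7
nylon [ 0.5326 -0.4156  0.0285] 0.0658 -98.7
[137.8  138.4  135.32]
[162.68 166.24 168.6 ]
foot [0.51774438 0.47013622 0.09      ] rim [0.5164675  0.47078874 0.261     ] cork [0.46166936 0.40474315 0.101     ]
cork [0.43649263 0.37941459 0.09341158] [0.48507086 0.43229006 0.1061408 ] [0.46078175 0.40585233 0.09977619]
foot 99 [0.49769169 0.4487627  0.08519998] [0.54022661 0.49184503 0.09897979] [0.51895915 0.47030386 0.09208989]
tube
54 [0.51462196 0.46244709 0.14072862]
58 [0.51450691 0.462805   0.18110673]
101 [0.51728821 0.46977639 0.22245786]
92 [0.51825959 0.47281876 0.25273157]
93 [np.float64(39.0), np.float64(40.0)] 99 [np.float64(40.0), np.float64(41.0)] 105 [np.float64(37.0), np.float64(40.0)] 111 [np.float64(32.0), np.float64(42.0)] 117 [np.float64(2
[... 486 characters left out ...]
at64(13.0), np.float64(12.0)] 195 [np.float64(16.0), np.float64(14.0)] 201 [np.float64(31.0), np.float64(38.0)] 207 [np.float64(40.0), np.float64(41.0)] 213 [np.float64(41.0), np.float64(41.0)] 219 [np.float64(44.0), np.float64(40.0)] 225 [np.float64(37.0), np.float64(42.0)] 231 [np.float64(41.0), np.float64(39.0)] 237 [np.float64(40.0), np.float64(37.0)] 243 [np.float64(41.0), np.float64(39.0)] 249 [np.float64(41.0), np.float64(39.0)] 255 [np.float64(41.0), np.float64(40.0)] 261 [np.float64(40.0), np.float64(43.0)] 267 [np.float64(39.0), np.float64(41.0)] 
outer [np.float64(0.5442183543095683), np.float64(-0.3199799930765514), np.float64(0.21248499544504823), np.float64(0.2529638303808338)]
```

```bash
python3 - <<'E'
from h import *
m=None;H={}
for n in("top","side"):
    p,d=bot.capture(n);P=cloud(n,d,np.ones(d.shape,bool))
    for x,y,z in P:
        if .36<x<.72 and -.30<y<.40: k=(int(x//.02),int(y//.02));H[k]=max(H.get(k,0),z)
print("rows x(cm), cols y(cm):",[j*2 for j in range(-15,20)])
for i in range(35,17,-1): print(i*2,[int(H[(i,j)]*1000) if (i,j) in H else -1 for j in range(-15,20)])
E
```

```text
rows x(cm), cols y(cm): [-30, -28, -26, -24, -22, -20, -18, -16, -14, -12, -10, -8, -6, -4, -2, 0, 2, 4, 6, 8, 10, 12, 14, 16, 18, 20, 22, 24, 26, 28, 30, 32, 34, 36, 38]
70 [452, 452, 452, 452, 451, 452, 537, 561, 562, 561, 451, 453, 451, 452, 451, 553, 552, 552, 552, 552, 550, 452, 453, 453, 523, 522, 521, 560, 563, 564, 563, 454, 543, 543, 544]
68 [451, 452, 452, 451, 451, 451, 451, 452, 559, 561, 452, 451, 452, 452, 451, 451, 451, 548, 551, 551, 450, 453, 454, 454, 454, 454, 453, 454, 455, 454, 454, 455, 453, 541, 455]
66 [6, 81, 86, 81, 8, 4, 6, 6, 4, 7, 4, 5, 16, 16, 16, 17, 18, 17, 18, 19, 13, 4, 6, 4, 5, 5, 5, 6, 5, 5, 6, 3, 7, 5, 7]
64 [4, 80, 84, 82, 5, 6, 5, 6, 5, 6, 5, 4, 16, 18, 18, 17, 19, 24, 30, 28, 8, 4, 6, 6, 64, 69, 69, 5, 5, 4, 6, 6, 6, 6, 4]
62 [40, 7, 4, 7, 3, 246, 252, 5, 5, 4, 4, 4, 17, 19, 17, 29, 30, 31, 28, 16, 4, 5, 5, 5, 69, 60, 70, 70, 5, 5, 7, 4, 3, 5, 4]
60 [47, 45, 7, 8, 240, 253, 256, 21, 21, 5, 4, 5, 15, 25, 28, 31, 30, 18, 17, 15, 5, 7, 5, 6, 70, 7, 36, 70, 5, 5, 3, 5, 3, 5, 5]
58 [46, 45, 14, 18, 235, 250, 253, 235, 20, 19, 3, 12, 16, 29, 31, 26, 
[... 849 characters left out ...]
 6, 4, 6, 4, 8, 5, 5, 71, 103, 105]
44 [14, 7, 5, 39, 38, 37, 197, 258, 37, 33, 4, 3, 4, 3, 4, 61, 64, 62, 62, 65, 62, 63, 61, 60, 60, 8, 4, 4, 4, 4, 5, 2, 70, 91, 104]
42 [7, 5, 5, 39, 41, 107, 209, 263, 260, 35, 4, 3, 4, 8, 4, 54, 58, 56, 58, 56, 56, 57, 56, 58, 51, 5, 6, 5, 5, 4, 8, 4, 65, 89, 102]
40 [6, 4, 6, 39, 39, 108, 208, 260, 259, 32, 4, 7, 5, 7, 6, 50, 52, 49, 51, 49, 48, 49, 48, 50, 46, 6, 5, 5, 3, 5, 6, 5, 65, 77, 77]
38 [5, 6, 5, 40, 40, 107, 191, 164, 191, 33, 4, 5, 5, 4, 4, 41, 44, 43, 41, 43, 41, 40, 43, 40, 38, 4, 8, 5, 6, 5, 5, 6, 62, 75, 76]
36 [5, 4, 6, 40, 41, 38, 106, 109, 105, 35, 5, 3, 5, 4, 7, 36, 36, 34, 35, 33, 33, 35, 35, 33, 33, 4, 4, 5, 5, 5, 6, 7, 55, 66, 66]
```

Call:
move_arm(increments=[{"xyz": [31.8,-17.7,-10.7],"roll": 0,"grip": 100},{"xyz": [31.8,-17.7,-10.7],"roll": 0,"grip": 100},{"xyz": [31.8,-17.7,-10.7],"roll": 0,"grip": 100},{"xyz": [31.8,-17.7,-10.7],"roll": 0,"grip": 100},{"xyz": [31.8,-17.7,-10.7],"roll": 0,"grip": 100}])

```text
time_s: 1.72
position: [0.3455, -0.4393, 0.2766]
tcp_rot: [[0.93, 0.366, 0.0], [0.366, -0.93, 0.0], [0.0, -0.0, -1.0]]
force: [1.2, 0.4, 0.7]
opening: 1.003
grasp_force: 0.0
```

Call:
move_arm(increments=[{"xyz": [31.8,-17.7,-10.7],"roll": 0,"grip": 100},{"xyz": [31.8,-17.7,-10.7],"roll": 0,"grip": 100},{"xyz": [31.8,-17.7,-10.7],"roll": 0,"grip": 100},{"xyz": [31.8,-17.7,-10.7],"roll": 0,"grip": 100},{"xyz": [31.8,-17.7,-10.7],"roll": 0,"grip": 100}])

```text
time_s: 2.13
position: [0.4611, -0.2984, 0.3303]
tcp_rot: [[0.93, 0.367, 0.0], [0.367, -0.93, -0.0], [0.0, 0.0, -1.0]]
force: [0.7, 0.0, -0.1]
opening: 1.003
grasp_force: 0.0
```

Tracking is good; on across to the balance.

Call:
move_arm(increments=[{"xyz": [16.8,-34.8,0],"roll": 0,"grip": 100},{"xyz": [16.8,-34.8,0],"roll": 0,"grip": 100},{"xyz": [16.8,-34.8,0],"roll": 0,"grip": 100},{"xyz": [16.8,-34.8,0],"roll": 0,"grip": 100},{"xyz": [16.8,-34.8,0],"roll": 0,"grip": 100}])

```text
time_s: 2.55
position: [0.4743, -0.1055, 0.3297]
tcp_rot: [[0.93, 0.367, 0.0], [0.367, -0.93, -0.0], [0.0, 0.0, -1.0]]
force: [0.7, -0.4, -0.4]
opening: 1.001
grasp_force: 0.0
```

Call:
move_arm(increments=[{"xyz": [16.8,-34.8,0],"roll": 0,"grip": 100},{"xyz": [16.8,-34.8,0],"roll": 0,"grip": 100},{"xyz": [16.8,-34.8,0],"roll": 0,"grip": 100},{"xyz": [16.8,-34.8,0],"roll": 0,"grip": 100},{"xyz": [16.8,-34.8,0],"roll": 0,"grip": 100}])

```text
time_s: 2.97
position: [0.4885, 0.0873, 0.3298]
tcp_rot: [[0.93, 0.367, 0.001], [0.367, -0.93, -0.0], [0.001, 0.0, -1.0]]
force: [1.5, -0.8, 0.7]
opening: 1.001
grasp_force: 0.0
```

Call:
move_arm(increments=[{"xyz": [16.8,-34.8,0],"roll": 0,"grip": 100},{"xyz": [16.8,-34.8,0],"roll": 0,"grip": 100},{"xyz": [16.8,-34.8,0],"roll": 0,"grip": 100},{"xyz": [16.8,-34.8,0],"roll": 0,"grip": 100},{"xyz": [16.8,-34.8,0],"roll": 0,"grip": 100}])

```text
time_s: 3.38
position: [0.5028, 0.2801, 0.3297]
tcp_rot: [[0.93, 0.367, 0.0], [0.367, -0.93, -0.0], [0.0, 0.0, -1.0]]
force: [0.8, 0.0, 0.8]
opening: 1.001
grasp_force: 0.0
```

Call:
move_arm(increments=[{"xyz": [16.8,-34.8,0],"roll": 0,"grip": 100},{"xyz": [16.8,-34.8,0],"roll": 0,"grip": 100},{"xyz": [16.8,-34.8,0],"roll": 0,"grip": 100},{"xyz": [16.8,-34.8,0],"roll": 0,"grip": 100},{"xyz": [16.8,-34.8,0],"roll": 0,"grip": 100}])

```text
time_s: 3.8
position: [0.517, 0.4727, 0.3295]
tcp_rot: [[0.93, 0.367, -0.0], [0.367, -0.93, -0.0], [-0.0, 0.0, -1.0]]
force: [0.4, -0.5, -0.1]
opening: 0.998
grasp_force: 0.0
```

Call:
move_arm(increments=[{"xyz": [0,2.4,20],"roll": 0,"grip": 100},{"xyz": [0,0,30],"roll": 0,"grip": 100},{"xyz": [0,0,35],"roll": 0,"grip": 100},{"xyz": [0,0,25],"roll": 0,"grip": 80},{"xyz": [0,0,14],"roll": 0,"grip": 60}])

```text
time_s: 4.22
position: [0.516, 0.4674, 0.2011]
tcp_rot: [[0.93, 0.367, -0.006], [0.367, -0.93, -0.004], [-0.007, 0.001, -1.0]]
force: [-0.8, -0.1, -0.7]
opening: 0.919
grasp_force: 0.0
```

Call:
move_arm(increments=[{"xyz": [0,0,0],"roll": 0,"grip": 45},{"xyz": [0,0,0],"roll": 0,"grip": 45},{"xyz": [0,0,0],"roll": 0,"grip": 45},{"xyz": [0,0,0],"roll": 0,"grip": 40},{"xyz": [0,0,0],"roll": 0,"grip": 40}])

```text
time_s: 4.63
position: [0.5192, 0.4691, 0.2076]
tcp_rot: [[0.93, 0.367, 0.003], [0.367, -0.93, 0.002], [0.004, -0.001, -1.0]]
force: [0.4, 0.0, -0.1]
opening: 0.553
grasp_force: 0.0
```

```bash
python3 - <<'E'
from h import *
p,_=bot.capture("side");q,_=bot.capture("top")
a=cv2.resize(p[40:140,250:350],(400,400),interpolation=2);b=cv2.resize(q[140:240,70:170],(400,400),interpolation=2)
cv2.imwrite("pics/g1.png",np.hstack([a,b])[:,:,::-1])
E
```

```text
(no output)
```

View pics/g1.png

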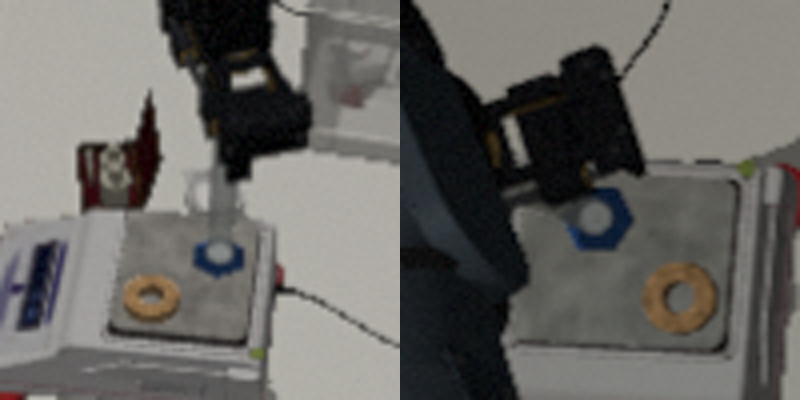

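The cylinder stands upright, with its foot at about (218,258) in the left crop and the fingers round the tube, so I'll close.

Call:
move_arm(increments=[{"xyz": [0,0,0],"roll": 0,"grip": 35},{"xyz": [0,0,0],"roll": 0,"grip": 30},{"xyz": [0,0,0],"roll": 0,"grip": 25},{"xyz": [0,0,0],"roll": 0,"grip": 20},{"xyz": [0,0,0],"roll": 0,"grip": 15}])

```text
time_s: 5.15
position: [0.5183, 0.4686, 0.2057]
tcp_rot: [[0.93, 0.367, 0.0], [0.367, -0.93, 0.0], [0.0, -0.0, -1.0]]
force: [-0.0, -0.2, 1.5]
opening: 0.33
grasp_force: 30.0
```

Call:
move_arm(increments=[{"xyz": [0,0,0],"roll": 0,"grip": 10},{"xyz": [0,0,0],"roll": 0,"grip": 5},{"xyz": [0,0,0],"roll": 0,"grip": 0},{"xyz": [0,0,0],"roll": 0,"grip": 0},{"xyz": [0,0,0],"roll": 0,"grip": 0}])

```text
time_s: 5.57
position: [0.5183, 0.4686, 0.2057]
tcp_rot: [[0.93, 0.367, 0.0], [0.367, -0.93, 0.0], [0.0, -0.0, -1.0]]
force: [-0.1, 0.5, 1.8]
opening: 0.327
grasp_force: 30.0
```

Call:
move_arm(increments=[{"xyz": [0,0,-8],"roll": 0,"grip": 0},{"xyz": [0,0,-17],"roll": 0,"grip": 0},{"xyz": [0,0,-17],"roll": 0,"grip": 0},{"xyz": [0,0,-12],"roll": 0,"grip": 0},{"xyz": [0,0,-6],"roll": 0,"grip": 0}])

```text
time_s: 5.98
position: [0.5191, 0.4691, 0.2681]
tcp_rot: [[0.93, 0.367, 0.003], [0.367, -0.93, 0.002], [0.004, -0.001, -1.0]]
force: [0.6, -0.0, 0.1]
opening: 0.324
grasp_force: 30.0
```

Call:
move_arm(increments=[{"xyz": [-6,12,0],"roll": 0,"grip": 0},{"xyz": [-10,20,0],"roll": 0,"grip": 0},{"xyz": [-13,25,0],"roll": 0,"grip": 0},{"xyz": [-15,28,0],"roll": 0,"grip": 0},{"xyz": [-15,28,0],"roll": 0,"grip": 0}])

```text
time_s: 6.4
position: [0.5041, 0.3406, 0.2651]
tcp_rot: [[0.93, 0.368, -0.001], [0.368, -0.93, -0.0], [-0.001, 0.0, -1.0]]
force: [2.2, -1.5, -0.6]
opening: 0.329
grasp_force: 30.0
```

Call:
move_arm(increments=[{"xyz": [-15,28,0],"roll": 0,"grip": 0},{"xyz": [-13,25,0],"roll": 0,"grip": 0},{"xyz": [-9,18,0],"roll": 0,"grip": 0},{"xyz": [-5,10,0],"roll": 0,"grip": 0},{"xyz": [-1,1,0],"roll": 0,"grip": 0}])

```text
time_s: 6.82
position: [0.4947, 0.2479, 0.2656]
tcp_rot: [[0.931, 0.365, -0.001], [0.365, -0.931, -0.001], [-0.001, 0.0, -1.0]]
force: [0.4, -0.8, -0.7]
opening: 0.328
grasp_force: 30.0
```

```bash
python3 - <<'E'
from h import *
p,d=bot.capture("side");q,e=bot.capture("top")
for n,i,dd in(("side",p,d),("top",q,e)):
    hsv=cv2.cvtColor(i,cv2.COLOR_RGB2HSV);m=(hsv[...,1]>120)&(hsv[...,0]>95)&(hsv[...,0]<125)
    P=cloud(n,dd,m);P=P[(abs(P[:,0]-.495)<.08)&(abs(P[:,1]-.25)<.08)&(P[:,2]>.03)];print(n,len(P),P.min(0),P.max(0)) if len(P) else print(n,0)
c=px("side",(.495,.25,.1)).astype(int);f=px("top",(.495,.25,.1)).astype(int);print(c,f)
g=lambda i,c:cv2.resize(i[c[1]-50:c[1]+50,c[0]-50:c[0]+50],(400,400),interpolation=2)
cv2.imwrite("pics/g2.png",np.hstack([g(p,c),g(q,f)])[:,:,::-1]);s=bot.read_state();print(s["position"],s["opening"])
E
```

```text
side 110 [0.43570269 0.17041746 0.14922051] [0.55168887 0.31614093 0.44741033]
top 82 [0.41645526 0.17025801 0.14673639] [0.5020855  0.28979104 0.62756924]
[292 148] [195 203]
[0.4951437  0.24997491 0.26566007] 0.3249256501264271
```

View pics/g2.png

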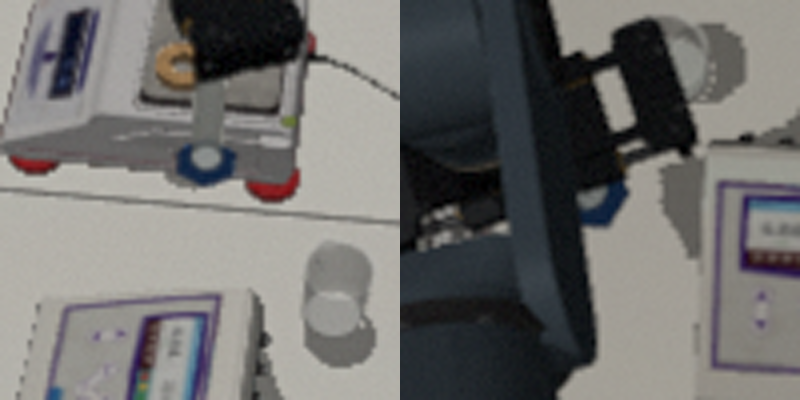

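The cylinder hangs upright from the gripper, with its foot at about (206,162) in the left crop, and clears the balance and the meter.

Call:
move_arm(increments=[{"xyz": [0,0,10],"roll": 0,"grip": 0},{"xyz": [0,0,22],"roll": 0,"grip": 0},{"xyz": [0,0,28],"roll": 0,"grip": 0},{"xyz": [0,0,28],"roll": 0,"grip": 0},{"xyz": [0,0,22],"roll": 0,"grip": 0}])

```text
time_s: 7.33
position: [0.4939, 0.2509, 0.1529]
tcp_rot: [[0.93, 0.369, -0.002], [0.369, -0.93, -0.0], [-0.002, -0.001, -1.0]]
force: [-0.4, -0.1, -1.2]
opening: 0.331
grasp_force: 30.0
```

Call:
move_arm(increments=[{"xyz": [0,0,14],"roll": 0,"grip": 0},{"xyz": [0,0,8],"roll": 0,"grip": 0},{"xyz": [0,0,5],"roll": 0,"grip": 0},{"xyz": [0,0,3],"roll": 0,"grip": 0},{"xyz": [0,0,2],"roll": 0,"grip": 0}])

```text
time_s: 7.75
position: [0.4954, 0.2503, 0.1236]
tcp_rot: [[0.93, 0.368, 0.001], [0.368, -0.93, 0.0], [0.001, 0.0, -1.0]]
force: [-0.7, 0.6, -1.2]
opening: 0.332
grasp_force: 30.0
```

Call:
move_arm(increments=[{"xyz": [0,0,2],"roll": 0,"grip": 0},{"xyz": [0,0,1],"roll": 0,"grip": 0},{"xyz": [0,0,1],"roll": 0,"grip": 0},{"xyz": [0,0,0],"roll": 0,"grip": 0},{"xyz": [0,0,0],"roll": 0,"grip": 0}])

```text
time_s: 8.17
position: [0.4952, 0.2497, 0.1199]
tcp_rot: [[0.93, 0.367, 0.001], [0.367, -0.93, 0.0], [0.001, 0.0, -1.0]]
force: [0.2, -0.8, 0.0]
opening: 0.325
grasp_force: 30.0
```

Expected contact is at 0.1187; I'll go down in half-millimetre steps.

Call:
move_arm(increments=[{"xyz": [0,0,0.5],"roll": 0,"grip": 0},{"xyz": [0,0,0.5],"roll": 0,"grip": 0},{"xyz": [0,0,0.3],"roll": 0,"grip": 0},{"xyz": [0,0,0],"roll": 0,"grip": 0},{"xyz": [0,0,0],"roll": 0,"grip": 0}])

```text
time_s: 8.58
position: [0.4949, 0.2497, 0.1182]
tcp_rot: [[0.93, 0.367, -0.0], [0.367, -0.93, -0.0], [-0.0, -0.0, -1.0]]
force: [0.4, -0.2, -0.4]
opening: 0.33
grasp_force: 30.0
```

Call:
move_arm(increments=[{"xyz": [0,0,0.5],"roll": 0,"grip": 0},{"xyz": [0,0,0],"roll": 0,"grip": 0},{"xyz": [0,0,0],"roll": 0,"grip": 0}])

```text
time_s: 8.83
position: [0.495, 0.2498, 0.118]
tcp_rot: [[0.93, 0.367, 0.0], [0.367, -0.93, 0.0], [0.0, 0.0, -1.0]]
force: [-1.5, -0.2, 2.0]
opening: 0.33
grasp_force: 30.0
```

Call:
move_arm(increments=[{"xyz": [0,0,0.3],"roll": 0,"grip": 0},{"xyz": [0,0,0],"roll": 0,"grip": 33},{"xyz": [0,0,0],"roll": 0,"grip": 35},{"xyz": [0,0,0],"roll": 0,"grip": 40},{"xyz": [0,0,0],"roll": 0,"grip": 48}])

```text
time_s: 9.25
position: [0.4948, 0.2496, 0.1171]
tcp_rot: [[0.93, 0.367, -0.0], [0.367, -0.93, -0.0], [-0.0, -0.0, -1.0]]
force: [0.5, 0.4, -0.2]
opening: 0.416
grasp_force: 0.0
```

Call:
move_arm(increments=[{"xyz": [0,0,0],"roll": 0,"grip": 60},{"xyz": [0,0,0],"roll": 0,"grip": 70},{"xyz": [0,0,0],"roll": 0,"grip": 75},{"xyz": [0,0,0],"roll": 0,"grip": 75},{"xyz": [0,0,0],"roll": 0,"grip": 75}])

```text
time_s: 9.67
position: [0.4949, 0.2497, 0.1174]
tcp_rot: [[0.93, 0.367, -0.0], [0.367, -0.93, 0.0], [-0.0, -0.0, -1.0]]
force: [-0.3, -0.3, -0.4]
opening: 0.718
grasp_force: 0.0
```

Call:
move_arm(increments=[{"xyz": [0,0,-10],"roll": 0,"grip": 75},{"xyz": [0,0,-25],"roll": 0,"grip": 75},{"xyz": [0,0,-38],"roll": 0,"grip": 75},{"xyz": [0,0,-40],"roll": 0,"grip": 75},{"xyz": [0,0,-40],"roll": 0,"grip": 75}])

```text
time_s: 10.08
position: [0.4943, 0.2495, 0.2726]
tcp_rot: [[0.93, 0.367, -0.001], [0.367, -0.93, -0.0], [-0.001, -0.0, -1.0]]
force: [1.1, -0.1, -0.4]
opening: 0.75
grasp_force: 0.0
```

```bash
python3 - <<'E'
from h import *
p,d=bot.capture("side");M=np.zeros(d.shape,bool);M[90:190,240:340]=1
P=cloud("side",d,M);P=P[(abs(P[:,0]-.495)<.05)&(abs(P[:,1]-.25)<.06)&(P[:,2]>.03)&(P[:,2]<.2)]
for a in(.03,.07,.11,.15): 
    q=P[(P[:,2]>=a)&(P[:,2]<a+.04)];print(a,len(q),q.mean(0).round(4) if len(q) else 0)
C=np.array([.541,-.3515]);
def pt(th,r=.068): t=np.radians(th);return C+r*np.array([np.cos(t),np.sin(t)])
print(pt(40),pt(45))
E
```

```text
0.03 52 [0.4974 0.2419 0.0503]
0.07 61 [0.4974 0.2431 0.0895]
0.11 58 [0.498  0.2424 0.1321]
0.15 78 [0.4965 0.2521 0.164 ]
[ 0.59309102 -0.30779044] [ 0.58908326 -0.30341674]
```

Call:
move_arm(increments=[{"xyz": [-7.6,20,-30],"roll": 0,"grip": 40},{"xyz": [-7.6,20,-30],"roll": 0,"grip": 0},{"xyz": [-7.6,38,-7],"roll": 0,"grip": 0},{"xyz": [-7.6,38.7,0],"roll": 0,"grip": 0},{"xyz": [-7.6,38.7,0],"roll": 0,"grip": 0}])

```text
time_s: 10.55
position: [0.5169, 0.0901, 0.3395]
tcp_rot: [[0.93, 0.368, 0.004], [0.369, -0.93, -0.0], [0.004, 0.002, -1.0]]
force: [0.3, 0.4, 0.0]
opening: 0.457
grasp_force: 0.0
```

Call:
move_arm(increments=[{"xyz": [-7.6,38.7,0],"roll": 0,"grip": 0},{"xyz": [-7.6,38.7,0],"roll": 0,"grip": 0},{"xyz": [-7.6,38.7,0],"roll": 0,"grip": 0},{"xyz": [-7.6,38.7,0],"roll": 0,"grip": 0},{"xyz": [-7.6,38.7,0],"roll": 0,"grip": 0}])

```text
time_s: 10.97
position: [0.5521, -0.1046, 0.3381]
tcp_rot: [[0.93, 0.367, 0.001], [0.367, -0.93, -0.0], [0.001, 0.0, -1.0]]
force: [1.1, -0.0, -0.1]
opening: 0.076
grasp_force: 0.0
```

Call:
move_arm(increments=[{"xyz": [-7.6,38.7,0],"roll": 0,"grip": 0},{"xyz": [-7.6,38.7,0],"roll": 0,"grip": 0},{"xyz": [-7.6,38.7,0],"roll": 0,"grip": 0},{"xyz": [-7.6,38.7,0],"roll": 0,"grip": 0},{"xyz": [-7.6,10,0],"roll": 0,"grip": 0}])

```text
time_s: 11.38
position: [0.5784, -0.2761, 0.3373]
tcp_rot: [[0.932, 0.363, 0.002], [0.363, -0.932, -0.004], [0.0, 0.004, -1.0]]
force: [0.2, -0.9, 0.5]
opening: 0.006
grasp_force: 0.0
```

Call:
move_arm(increments=[{"xyz": [0,0,0],"roll": -0.1,"grip": 0},{"xyz": [0,0,0],"roll": -0.1,"grip": 0},{"xyz": [0,0,0],"roll": -0.1,"grip": 0},{"xyz": [0,0,0],"roll": -0.1,"grip": 0},{"xyz": [0,0,0],"roll": -0.1,"grip": 0}])

```text
time_s: 11.8
position: [0.577, -0.2695, 0.3378]
tcp_rot: [[0.637, 0.771, -0.0], [0.771, -0.637, 0.0], [0.0, -0.0, -1.0]]
force: [1.0, -0.2, -0.3]
opening: 0.005
grasp_force: 0.0
```

Call:
move_arm(increments=[{"xyz": [0,0,0],"roll": 0,"grip": 0},{"xyz": [0,0,0],"roll": 0,"grip": 0},{"xyz": [0,0,0],"roll": 0,"grip": 0}])

```text
time_s: 12.05
position: [0.5773, -0.2697, 0.3377]
tcp_rot: [[0.642, 0.767, 0.0], [0.767, -0.642, -0.0], [0.0, 0.0, -1.0]]
force: [-0.0, 0.3, 0.3]
opening: 0.006
grasp_force: 0.0
```

Call:
move_arm(increments=[{"xyz": [-9,17,0],"roll": 0,"grip": 0},{"xyz": [-9.7,17.2,0],"roll": 0,"grip": 0},{"xyz": [0,0,30],"roll": 0,"grip": 0},{"xyz": [0,0,38],"roll": 0,"grip": 0},{"xyz": [0,0,38],"roll": 0,"grip": 0}])

```text
time_s: 12.47
position: [0.5922, -0.3071, 0.2319]
tcp_rot: [[0.642, 0.766, 0.003], [0.766, -0.642, -0.002], [0.0, 0.004, -1.0]]
force: [1.0, -1.6, -0.6]
opening: 0.002
grasp_force: 0.0
```

Call:
move_arm(increments=[{"xyz": [0,0,38],"roll": 0,"grip": 0},{"xyz": [0,0,38],"roll": 0,"grip": 0},{"xyz": [0,0,38],"roll": 0,"grip": 0},{"xyz": [0,0,30],"roll": 0,"grip": 0},{"xyz": [0,0,20],"roll": 0,"grip": 0}])

```text
time_s: 12.88
position: [0.5899, -0.3049, 0.0637]
tcp_rot: [[0.642, 0.767, -0.004], [0.767, -0.642, 0.003], [-0.0, -0.005, -1.0]]
force: [-1.1, -0.0, -0.0]
opening: 0.004
grasp_force: 0.0
```

Call:
move_arm(increments=[{"xyz": [0,0,0],"roll": 0,"grip": 0},{"xyz": [0,0,0],"roll": 0,"grip": 0},{"xyz": [0,0,0],"roll": 0,"grip": 0}])

```text
time_s: 13.13
position: [0.5929, -0.307, 0.069]
tcp_rot: [[0.641, 0.768, 0.002], [0.768, -0.641, -0.002], [0.0, 0.003, -1.0]]
force: [1.0, 0.3, -0.4]
opening: 0.005
grasp_force: 0.0
```

```bash
python3 - <<'E'
from h import *
p,d=bot.capture("side");s=bot.read_state();print(s["position"],px("side",s["position"]))
cv2.imwrite("pics/p1.png",cv2.resize(p[280:400,220:370],(750,600),interpolation=2)[:,:,::-1])
E
```

```text
[ 0.59319487 -0.3072499   0.06967007] [309.27865897 317.39379498]
```

View pics/p1.png

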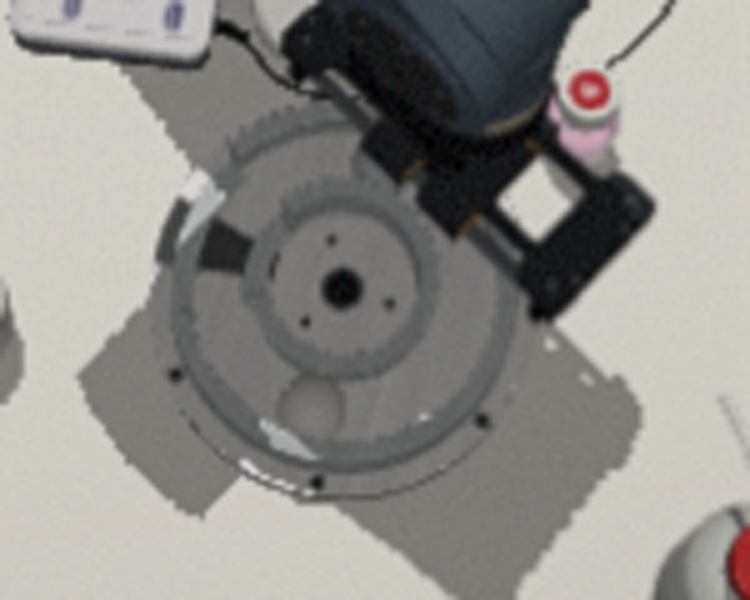

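Call:
move_arm(increments=[{"xyz": [0,0,10],"roll": 0,"grip": 0},{"xyz": [0,0,10],"roll": 0,"grip": 0},{"xyz": [0,0,8],"roll": 0,"grip": 0},{"xyz": [0,0,3],"roll": 0,"grip": 0},{"xyz": [0,0,0],"roll": 0,"grip": 0}])

```text
time_s: 13.6
position: [0.5908, -0.3056, 0.035]
tcp_rot: [[0.64, 0.768, -0.002], [0.768, -0.64, 0.002], [-0.0, -0.003, -1.0]]
force: [-0.5, -0.2, -0.4]
opening: 0.003
grasp_force: 0.0
```

Call:
move_arm(increments=[{"xyz": [0,0,6],"roll": 0,"grip": 0},{"xyz": [0,0,6],"roll": 0,"grip": 0},{"xyz": [0,0,4],"roll": 0,"grip": 0},{"xyz": [0,0,0],"roll": 0,"grip": 0},{"xyz": [0,0,0],"roll": 0,"grip": 0}])

```text
time_s: 14.02
position: [0.5915, -0.3061, 0.02]
tcp_rot: [[0.64, 0.768, -0.001], [0.768, -0.64, 0.001], [-0.0, -0.001, -1.0]]
force: [-0.7, -0.3, 1.1]
opening: 0.003
grasp_force: 0.0
```

Call:
move_arm(increments=[{"xyz": [0.5,-4,0],"roll": 0,"grip": 0},{"xyz": [0.2,-4,0],"roll": 0,"grip": 0},{"xyz": [0,-4,0],"roll": -0.0588,"grip": 0},{"xyz": [0,-4,0],"roll": -0.0588,"grip": 0},{"xyz": [0,-4,0],"roll": -0.0588,"grip": 0}])

```text
time_s: 14.43
position: [0.5764, -0.2933, 0.0209]
tcp_rot: [[0.493, 0.87, 0.001], [0.87, -0.493, -0.001], [-0.0, 0.001, -1.0]]
force: [-0.7, 0.2, -0.0]
opening: 0.006
grasp_force: 0.3
```

Call:
move_arm(increments=[{"xyz": [0,-4,0],"roll": -0.0588,"grip": 0},{"xyz": [0,-4,0],"roll": -0.0588,"grip": 0},{"xyz": [0,-4,0],"roll": -0.0588,"grip": 0},{"xyz": [0,-4,0],"roll": -0.0588,"grip": 0},{"xyz": [0,-4,0],"roll": -0.0588,"grip": 0}])

```text
time_s: 14.85
position: [0.5581, -0.2856, 0.0211]
tcp_rot: [[0.22, 0.976, 0.001], [0.976, -0.22, -0.001], [-0.0, 0.001, -1.0]]
force: [0.5, -0.7, -0.2]
opening: 0.005
grasp_force: 0.2
```

```bash
cat > f.py <<'E'
from h import *
C=np.array([.541,-.3515]);s=bot.read_state();v=np.array(s["position"])[:2]-C;R=np.array(s["tcp_rot"])
print("t",s["time_s"],"r",np.hypot(*v)*1e3,"th",np.degrees(np.arctan2(v[1],v[0])),"psi",np.degrees(np.arctan2(R[1,0],R[0,0])),"z",s["position"][2],"F",np.round(s["force"],1))
p,d=bot.capture("side");cv2.imwrite("pics/now.png",cv2.resize(p[280:400,220:370],(750,600),interpolation=2)[:,:,::-1])
E
python3 f.py
```

```text
t 14.85 r 68.11732539386477 th 75.46257012911079 psi 77.30600883965676 z 0.021054021389385943 F [ 0.5 -0.7 -0.2]
```

View pics/now.png

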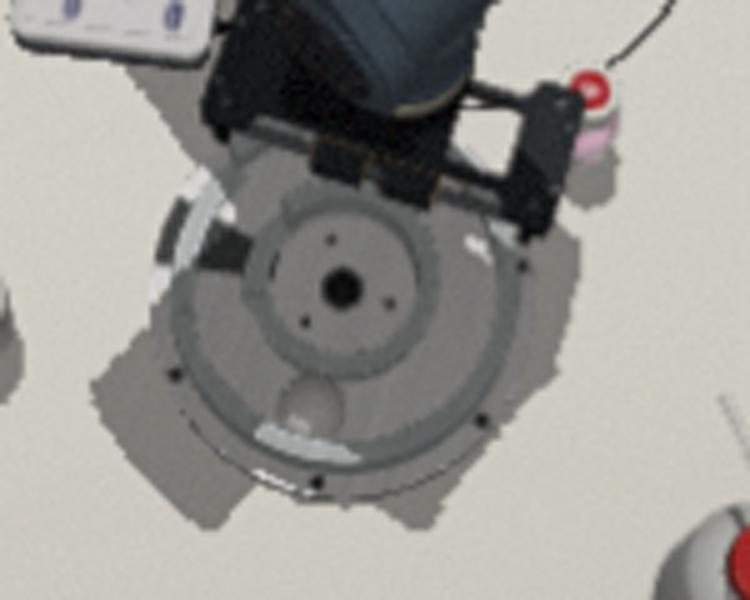

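The fingers sit in the slot and the pad shows contact. The nylon ball is still at about (310,403). I'll go on.

Call:
move_arm(increments=[{"xyz": [0,-4,0],"roll": -0.0588,"grip": 0},{"xyz": [0,-4,0],"roll": -0.0588,"grip": 0},{"xyz": [0,-4,0],"roll": -0.0588,"grip": 0},{"xyz": [0,-4,0],"roll": -0.0588,"grip": 0},{"xyz": [0,-4,0],"roll": -0.0588,"grip": 0}])

```text
time_s: 15.32
position: [0.5383, -0.2835, 0.0209]
tcp_rot: [[-0.071, 0.997, 0.001], [0.997, 0.071, -0.001], [-0.001, 0.001, -1.0]]
force: [0.9, -1.1, 0.2]
opening: 0.004
grasp_force: 0.2
```

Call:
move_arm(increments=[{"xyz": [0,-4,0],"roll": -0.0588,"grip": 0},{"xyz": [0,-4,0],"roll": -0.0588,"grip": 0},{"xyz": [0,-4,0],"roll": -0.0588,"grip": 0},{"xyz": [0,-3,0],"roll": -0.0441,"grip": 0},{"xyz": [0,-2.5,0],"roll": -0.0368,"grip": 0}])

```text
time_s: 15.73
position: [0.5208, -0.2864, 0.0209]
tcp_rot: [[-0.322, 0.947, 0.0], [0.947, 0.322, -0.0], [-0.0, 0.0, -1.0]]
force: [-0.0, 0.4, 0.3]
opening: 0.006
grasp_force: 0.2
```

```bash
python3 f.py
```

```text
t 15.7333 r 68.15561817441716 th 107.20152259611841 psi 108.7651016802901 z 0.020852277288852816 F [-0.   0.4  0.3]
```

View pics/now.png

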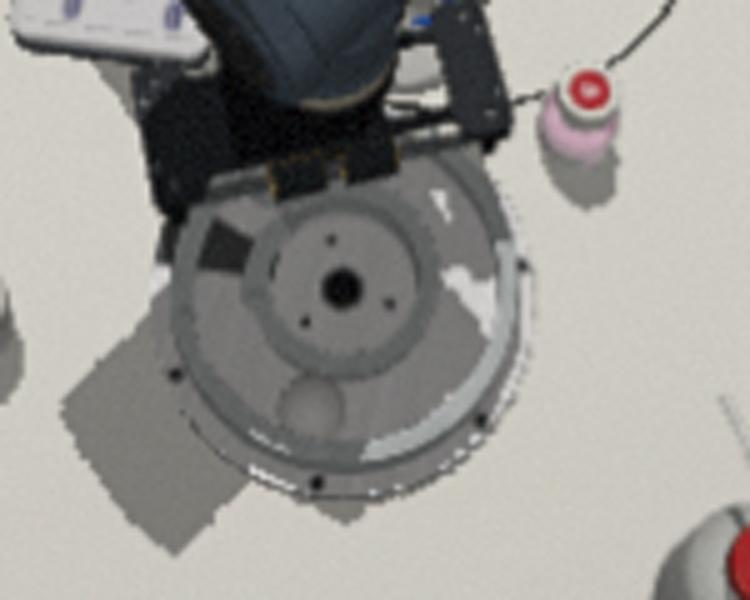

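Call:
move_arm(increments=[{"xyz": [0,-2,0],"roll": -0.0294,"grip": 0},{"xyz": [0,-2,0],"roll": -0.0294,"grip": 0},{"xyz": [0,-2,0],"roll": -0.0294,"grip": 0},{"xyz": [0,-2,0],"roll": -0.0294,"grip": 0},{"xyz": [0,-2,0],"roll": -0.0294,"grip": 0}])

```text
time_s: 16.2
position: [0.5119, -0.2902, 0.0208]
tcp_rot: [[-0.456, 0.89, 0.001], [0.89, 0.456, -0.0], [-0.001, 0.0, -1.0]]
force: [0.1, 0.0, -0.3]
opening: 0.005
grasp_force: 0.1
```

Call:
move_arm(increments=[{"xyz": [0,-2,0],"roll": -0.0294,"grip": 0},{"xyz": [0,-2,0],"roll": -0.0294,"grip": 0},{"xyz": [0,-2,0],"roll": -0.0294,"grip": 0}])

```text
time_s: 16.45
position: [0.5066, -0.2931, 0.0208]
tcp_rot: [[-0.532, 0.846, 0.0], [0.846, 0.532, -0.0], [-0.0, 0.0, -1.0]]
force: [0.2, 0.6, -0.2]
opening: 0.007
grasp_force: 0.1
```

```bash
python3 f.py; python3 - <<'E'
from h import *
for n in("side","top"):
    p,d=bot.capture(n)
    for l in("steel_ball","nylon_ball"):
        r=bot.trace(l,n)
        for a in r[:2]:
            P=cloud(n,d,a["mask"]);print(n,l,round(a["conf"],2),len(P),np.median(P,0).round(3))
    M=np.zeros(d.shape,bool);M[:]=1;P=cloud(n,d,M);C=np.array([.541,-.3515]);v=P[:,:2]-C;r=np.hypot(*v.T);a=np.degrees(np.arctan2(v[:,1],v[:,0]))%360
    k=(abs(r-.068)<.014)&(a>130)&(a<200);b=[[int(x),int((k&(abs(a-x-4)<4)).sum()),int(P[k&(abs(a-x-4)<4),2].max()*1e3) if (k&(abs(a-x-4)<4)).any() else 0] for x in range(132,198,8)];print(n,b)
E
```

```text
t 16.45 r 67.76804524814094 th 120.50440214601396 psi 122.17221760071114 z 0.020782935093532233 F [ 0.2  0.6 -0.2]
side nylon_ball 0.58 146 [ 0.532 -0.42   0.041]
side [[132, 59, 366], [140, 60, 366], [148, 106, 404], [156, 184, 404], [164, 231, 394], [172, 147, 369], [180, 70, 348], [188, 38, 134], [196, 17, 13]]
top [[132, 3, 362], [140, 4, 363], [148, 5, 363], [156, 25, 392], [164, 17, 387], [172, 2, 370], [180, 0, 0], [188, 0, 0], [196, 0, 0]]
```

Call:
move_arm(increments=[{"xyz": [0,-1.5,0],"roll": -0.0221,"grip": 0},{"xyz": [0,-1.5,0],"roll": -0.0221,"grip": 0}])

```text
time_s: 16.97
position: [0.504, -0.2948, 0.0205]
tcp_rot: [[-0.571, 0.821, 0.0], [0.821, 0.571, -0.0], [-0.0, 0.0, -1.0]]
force: [0.3, 0.2, -0.3]
opening: 0.004
grasp_force: 0.2
```

Call:
move_arm(increments=[{"xyz": [0,-1.5,0],"roll": -0.0221,"grip": 0},{"xyz": [0,-1.5,0],"roll": -0.0221,"grip": 0}])

```text
time_s: 17.13
position: [0.5014, -0.2966, 0.0204]
tcp_rot: [[-0.607, 0.795, 0.0], [0.795, 0.607, 0.0], [-0.0, 0.0, -1.0]]
force: [-0.1, -0.2, -0.3]
opening: 0.005
grasp_force: 0.1
```

Call:
move_arm(increments=[{"xyz": [0,-1.5,0],"roll": -0.0221,"grip": 0},{"xyz": [0,-1.5,0],"roll": -0.0221,"grip": 0}])

```text
time_s: 17.3
position: [0.499, -0.2985, 0.0204]
tcp_rot: [[-0.642, 0.767, -0.0], [0.767, 0.642, 0.0], [0.0, 0.0, -1.0]]
force: [-0.5, 0.6, 0.1]
opening: 0.003
grasp_force: 0.1
```

Call:
move_arm(increments=[{"xyz": [0,-1.2,0],"roll": -0.0176,"grip": 0},{"xyz": [0,-1.2,0],"roll": -0.0176,"grip": 0}])

```text
time_s: 17.47
position: [0.4972, -0.3001, 0.0205]
tcp_rot: [[-0.668, 0.744, -0.0], [0.744, 0.668, 0.0], [0.0, 0.0, -1.0]]
force: [0.2, -0.4, 0.4]
opening: 0.004
grasp_force: 0.1
```

Call:
move_arm(increments=[{"xyz": [0,-1.2,0],"roll": -0.0176,"grip": 0},{"xyz": [0,-1.2,0],"roll": -0.0176,"grip": 0}])

```text
time_s: 17.63
position: [0.4955, -0.3017, 0.0205]
tcp_rot: [[-0.694, 0.72, 0.0], [0.72, 0.694, -0.0], [-0.0, 0.0, -1.0]]
force: [0.6, 0.2, 0.2]
opening: 0.006
grasp_force: 0.1
```

Call:
move_arm(increments=[{"xyz": [0,-1.2,0],"roll": -0.0176,"grip": 0}])

```text
time_s: 17.72
position: [0.4946, -0.3025, 0.0205]
tcp_rot: [[-0.706, 0.708, 0.0], [0.708, 0.706, -0.0], [-0.0, 0.0, -1.0]]
force: [0.3, -0.4, 0.2]
opening: 0.008
grasp_force: 0.1
```

```bash
python3 - <<'E'
from h import *
for n in("side","top"):
    p,d=bot.capture(n)
    for th in(150,155,160,165): 
        t=np.radians(th);c=np.array([.541+.068*np.cos(t),-.3515+.068*np.sin(t)])
        out=[]
        for dx in(-.012,0,.012):
            u=px(n,[c[0]+dx,c[1],.04]).round().astype(int);K,D,R,tt=cam(n);e=(R@np.array([c[0]+dx,c[1],.04])+tt)[2]
            out.append((u.tolist(),round(float((e-d[u[1],u[0]])*1000))))
        print(n,th,out)
p,d=bot.capture("side");print(bot.read_state()["grasp_force"])
cv2.imwrite("pics/q.png",cv2.resize(p[290:370,230:330],(750,600),interpolation=2)[:,:,::-1])
E
```

```text
side 150 [([264, 320], 111), ([268, 320], 144), ([272, 321], 74)]
side 155 [([262, 321], 101), ([267, 322], 85), ([271, 322], 74)]
side 160 [([261, 323], 92), ([266, 324], 4), ([270, 324], 72)]
side 165 [([260, 325], 97), ([265, 326], 66), ([269, 326], 66)]
top 150 [([389, 220], 703), ([389, 216], 705), ([389, 212], 706)]
top 155 [([391, 221], 705), ([391, 217], 705), ([391, 213], 708)]
top 160 [([393, 222], 702), ([393, 218], 706), ([393, 214], 711)]
top 165 [([395, 222], 704), ([395, 218], 706), ([395, 214], 708)]
0.0
```

View pics/q.png

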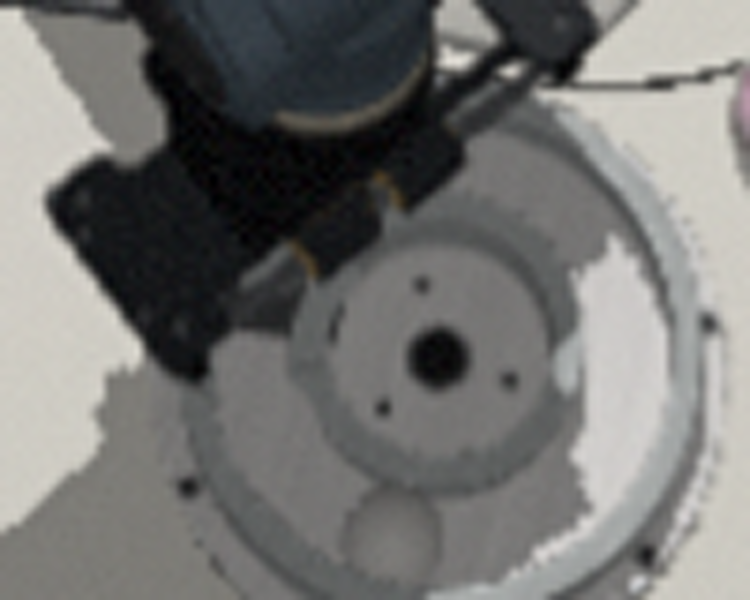

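```bash
cat > b.py <<'E'
from h import *
C=np.array([.541,-.3515]);Q=[]
for i in range(3):
    p,d=bot.capture("side");M=np.zeros(d.shape,bool);M[312:340,252:282]=1;P=cloud("side",d,M);Q.append(P[(P[:,2]>.018)&(P[:,2]<.055)])
P=np.vstack(Q);v=P[:,:2]-C;r=np.hypot(*v.T);P=P[abs(r-.068)<.015];v=P[:,:2]-C;a=np.degrees(np.arctan2(v[:,1],v[:,0]))
print(len(P),np.c_[a,P[:,2]*1e3].round(0)[:40].astype(int).tolist())
from scipy.optimize import least_squares
for zc in(.026,.0285):
    f=least_squares(lambda t:np.linalg.norm(P-np.r_[C+.068*np.array([np.cos(t[0]),np.sin(t[0])]),zc],axis=1)-.018,[np.radians(160)],loss="soft_l1",f_scale=.002)
    print(zc,np.degrees(f.x),f.cost)
print(bot.read_state()["grasp_force"],bot.read_state()["force"])
E
python3 b.py
```

```text
48 [[121, 53], [125, 53], [158, 46], [157, 46], [162, 43], [161, 44], [159, 41], [164, 41], [164, 45], [165, 33], [165, 36], [158, 33], [167, 30], [168, 38], [162, 32], [165, 29], [121, 52], [125, 51], [157, 41], [157, 46], [162, 46], [161, 47], [160, 44], [164, 42], [164, 43], [166, 39], [166, 38], [158, 31], [168, 33], [168, 36], [161, 31], [165, 33], [121, 53], [124, 49], [158, 44], [157, 44], [162, 46], [160, 40], [159, 39], [164, 39]]
0.026 [153.92143496] 0.0003858903707756789
0.0285 [152.33354506] 0.0003408730366799881
0.0 [ 0.4800013  -0.6973023   0.19389582]
```

Call:
move_arm(increments=[{"xyz": [0,-1.2,0],"roll": -0.0176,"grip": 0},{"xyz": [0,-1.2,0],"roll": -0.0176,"grip": 0}])

```text
time_s: 18.18
position: [0.493, -0.3041, 0.0205]
tcp_rot: [[-0.731, 0.683, 0.0], [0.683, 0.731, 0.0], [-0.0, 0.0, -1.0]]
force: [-0.4, -0.5, 0.4]
opening: 0.006
grasp_force: 0.1
```

```bash
python3 b.py
```

```text
47 [[124, 48], [158, 45], [161, 45], [161, 48], [158, 40], [164, 46], [162, 42], [166, 41], [166, 43], [168, 36], [168, 38], [170, 35], [169, 33], [124, 49], [157, 43], [160, 41], [160, 44], [158, 41], [164, 43], [163, 44], [166, 40], [165, 40], [168, 36], [168, 41], [159, 26], [169, 30], [170, 36], [162, 23], [124, 48], [158, 43], [161, 44], [159, 42], [158, 41], [164, 46], [164, 49], [166, 41], [165, 41], [168, 37], [168, 39], [159, 28]]
0.026 [156.78236921] 0.0002607883853702037
0.0285 [155.02441074] 0.00025777333409772083
0.0 [ 0.19884432  0.25627031 -0.28070385]
```

Call:
move_arm(increments=[{"xyz": [0,-1.2,0],"roll": -0.0176,"grip": 0},{"xyz": [0,-1.0,0],"roll": -0.0147,"grip": 0}])

```text
time_s: 18.5
position: [0.4915, -0.3058, 0.0204]
tcp_rot: [[-0.752, 0.659, -0.0], [0.659, 0.752, -0.0], [0.0, -0.0, -1.0]]
force: [0.8, 1.0, -0.5]
opening: 0.008
grasp_force: 0.0
```

```bash
python3 b.py
```

```text
114 [[127, 55], [160, 43], [164, 48], [162, 45], [166, 46], [165, 43], [169, 46], [168, 44], [171, 43], [171, 45], [167, 42], [164, 34], [174, 43], [174, 48], [170, 42], [169, 39], [176, 41], [175, 41], [174, 44], [172, 38], [170, 35], [178, 40], [178, 39], [176, 39], [176, 41], [174, 37], [179, 41], [178, 39], [178, 40], [177, 37], [-180, 36], [-180, 35], [180, 34], [180, 36], [179, 33], [-179, 29], [-178, 33], [-177, 36], [-178, 35], [-179, 32]]
0.026 [166.19064825] 0.0002596798525758662
0.0285 [165.00698548] 0.00026509729136783166
0.0 [ 0.79210524 -0.21326378  0.11486173]
```

Call:
move_arm(increments=[{"xyz": [0,4,0],"roll": 0,"grip": 0},{"xyz": [0,2,-8],"roll": 0,"grip": 0},{"xyz": [0,0,-25],"roll": 0,"grip": 0},{"xyz": [0,0,-35],"roll": 0.118,"grip": 0},{"xyz": [0,0,-40],"roll": 0.118,"grip": 30}])

```text
time_s: 19.07
position: [0.4945, -0.2998, 0.1285]
tcp_rot: [[-0.572, 0.82, -0.003], [0.82, 0.572, 0.003], [0.004, -0.001, -1.0]]
force: [1.2, -1.2, 0.7]
opening: 0.031
grasp_force: 0.0
```

Call:
move_arm(increments=[{"xyz": [0,0,-40],"roll": 0.118,"grip": 60},{"xyz": [0,0,-20],"roll": 0.118,"grip": 80},{"xyz": [0,0,0],"roll": 0.118,"grip": 100},{"xyz": [0,0,0],"roll": 0.118,"grip": 100},{"xyz": [0,0,0],"roll": 0.118,"grip": 100}])

```text
time_s: 19.48
position: [0.4958, -0.3009, 0.1901]
tcp_rot: [[-0.019, 1.0, 0.002], [1.0, 0.019, -0.001], [-0.001, 0.002, -1.0]]
force: [0.5, 1.4, -0.6]
opening: 0.374
grasp_force: 0.0
```

Call:
move_arm(increments=[{"xyz": [0,0,0],"roll": 0.118,"grip": 100},{"xyz": [0,0,0],"roll": 0.116,"grip": 100},{"xyz": [0,0,0],"roll": 0,"grip": 100},{"xyz": [0,0,0],"roll": 0,"grip": 100}])

```text
time_s: 19.82
position: [0.4955, -0.3009, 0.1889]
tcp_rot: [[0.205, 0.979, 0.0], [0.979, -0.205, -0.0], [-0.0, 0.0, -1.0]]
force: [-0.4, -0.5, -0.5]
opening: 0.679
grasp_force: 0.0
```

```bash
python3 f.py; python3 - <<'E'
from h import *
from scipy.optimize import least_squares
C=np.array([.541,-.3515])
for n in("side","top"):
    p,d=bot.capture(n);P=cloud(n,d,np.ones(d.shape,bool));g=C+.068*np.array([np.cos(np.radians(167)),np.sin(np.radians(167))])
    P=P[(np.hypot(*(P[:,:2]-g).T)<.022)&(P[:,2]>.024)&(P[:,2]<.055)]
    if len(P)<10: print(n,len(P));continue
    f=least_squares(lambda t:np.linalg.norm(P-np.r_[t,.026],axis=1)-.018,g,loss="soft_l1",f_scale=.002);v=f.x-C
    print(n,len(P),f.x.round(4),np.hypot(*v),np.degrees(np.arctan2(v[1],v[0])),"top",np.percentile(P[:,2],95))
    r=bot.trace("nylon_ball",n)
    if r: print("nylon",np.median(cloud(n,d,r[0]["mask"]),0))
E
```

```text
t 19.8167 r 68.02617688583358 th 131.9446570370386 psi 78.15950395567434 z 0.18889920772667135 F [-0.4 -0.5 -0.5]
side 140 [ 0.4741 -0.3344] 0.06902614182442715 165.6909124649682 top 0.045132550503169416
nylon [ 0.53092764 -0.4204739   0.04077323]
top 0
```

Call:
move_arm(increments=[{"xyz": [-17,-6,0],"roll": 0,"grip": 100},{"xyz": [-14,-5,15],"roll": 0,"grip": 100},{"xyz": [-6.4,-2.1,30],"roll": 0,"grip": 100},{"xyz": [0,0,35],"roll": 0,"grip": 100},{"xyz": [0,0,30],"roll": 0,"grip": 100}])

```text
time_s: 20.43
position: [0.4746, -0.3358, 0.0774]
tcp_rot: [[0.209, 0.978, 0.001], [0.978, -0.209, -0.001], [-0.001, 0.001, -1.0]]
force: [0.5, -0.1, -0.1]
opening: 1.0
grasp_force: 0.0
```

Call:
move_arm(increments=[{"xyz": [0,0,12],"roll": 0,"grip": 100},{"xyz": [0,0,0],"roll": 0,"grip": 100},{"xyz": [0,0,0],"roll": 0,"grip": 100},{"xyz": [0,0,0],"roll": 0,"grip": 100}])

```text
time_s: 20.77
position: [0.476, -0.336, 0.068]
tcp_rot: [[0.208, 0.978, 0.002], [0.978, -0.208, -0.002], [-0.002, 0.003, -1.0]]
force: [0.1, -0.3, 1.2]
opening: 0.999
grasp_force: 0.0
```

Call:
move_arm(increments=[{"xyz": [0,0,12],"roll": 0,"grip": 100},{"xyz": [0,0,16],"roll": 0,"grip": 100},{"xyz": [0,0,12],"roll": 0,"grip": 100},{"xyz": [0,0,6],"roll": 0,"grip": 100},{"xyz": [0,0,2],"roll": 0,"grip": 100}])

```text
time_s: 21.18
position: [0.4745, -0.3346, 0.0175]
tcp_rot: [[0.208, 0.978, -0.001], [0.978, -0.208, 0.001], [0.001, -0.001, -1.0]]
force: [0.6, -0.2, 0.0]
opening: 1.001
grasp_force: 0.0
```

Call:
move_arm(increments=[{"xyz": [0,0,0],"roll": 0,"grip": 100},{"xyz": [0,0,0],"roll": 0,"grip": 100},{"xyz": [0,0,0],"roll": 0,"grip": 100},{"xyz": [0,0,0],"roll": 0,"grip": 100}])

```text
time_s: 21.52
position: [0.4752, -0.3354, 0.019]
tcp_rot: [[0.208, 0.978, 0.001], [0.978, -0.208, -0.001], [-0.001, 0.001, -1.0]]
force: [-1.2, 0.0, 0.6]
opening: 0.999
grasp_force: 0.0
```

Call:
move_arm(increments=[{"xyz": [0,0,2.5],"roll": 0,"grip": 100},{"xyz": [0,0,0],"roll": 0,"grip": 80},{"xyz": [0,0,0],"roll": 0,"grip": 60},{"xyz": [0,0,0],"roll": 0,"grip": 50},{"xyz": [0,0,0],"roll": 0,"grip": 46}])

```text
time_s: 21.93
position: [0.4749, -0.3351, 0.016]
tcp_rot: [[0.208, 0.978, 0.0], [0.978, -0.208, -0.0], [-0.0, 0.0, -1.0]]
force: [0.7, -0.4, -0.5]
opening: 0.78
grasp_force: 0.0
```

Call:
move_arm(increments=[{"xyz": [0,0,0],"roll": 0,"grip": 42},{"xyz": [0,0,0],"roll": 0,"grip": 38},{"xyz": [0,0,0],"roll": 0,"grip": 34},{"xyz": [0,0,0],"roll": 0,"grip": 30},{"xyz": [0,0,0],"roll": 0,"grip": 25}])

```text
time_s: 22.35
position: [0.4748, -0.335, 0.0159]
tcp_rot: [[0.208, 0.978, -0.0], [0.978, -0.208, 0.0], [0.0, -0.0, -1.0]]
force: [0.9, 0.7, 0.6]
opening: 0.403
grasp_force: 16.5
```

Call:
move_arm(increments=[{"xyz": [0,0,0],"roll": 0,"grip": 15},{"xyz": [0,0,0],"roll": 0,"grip": 5},{"xyz": [0,0,0],"roll": 0,"grip": 0},{"xyz": [0,0,0],"roll": 0,"grip": 0},{"xyz": [0,0,0],"roll": 0,"grip": 0}])

```text
time_s: 22.77
position: [0.4748, -0.335, 0.016]
tcp_rot: [[0.208, 0.978, -0.0], [0.978, -0.208, 0.0], [0.0, -0.0, -1.0]]
force: [-0.6, 0.7, 0.5]
opening: 0.397
grasp_force: 30.0
```

Call:
move_arm(increments=[{"xyz": [0,0,-3],"roll": 0,"grip": 0},{"xyz": [0,0,-8],"roll": 0,"grip": 0},{"xyz": [0,0,-12],"roll": 0,"grip": 0},{"xyz": [0,0,-16],"roll": 0,"grip": 0},{"xyz": [0,0,-20],"roll": 0,"grip": 0}])

```text
time_s: 23.18
position: [0.4744, -0.3346, 0.0756]
tcp_rot: [[0.208, 0.978, -0.001], [0.978, -0.208, 0.001], [0.001, -0.001, -1.0]]
force: [0.5, -0.8, -0.7]
opening: 0.397
grasp_force: 30.0
```

Call:
move_arm(increments=[{"xyz": [0,0,-26],"roll": 0,"grip": 0},{"xyz": [0,0,-32],"roll": 0,"grip": 0},{"xyz": [0,0,-35],"roll": 0,"grip": 0},{"xyz": [0,0,-35],"roll": 0,"grip": 0},{"xyz": [0,0,-35],"roll": 0,"grip": 0}])

```text
time_s: 23.6
position: [0.4745, -0.3346, 0.2407]
tcp_rot: [[0.208, 0.978, 0.0], [0.978, -0.208, -0.0], [-0.0, 0.001, -1.0]]
force: [0.7, -0.3, -1.8]
opening: 0.397
grasp_force: 30.0
```

Call:
move_arm(increments=[{"xyz": [0,0,-35],"roll": 0,"grip": 0},{"xyz": [0,0,-35],"roll": 0,"grip": 0},{"xyz": [0,0,-28],"roll": 0,"grip": 0},{"xyz": [0,0,-18],"roll": 0,"grip": 0},{"xyz": [0,0,-8],"roll": 0,"grip": 0}])

```text
time_s: 24.02
position: [0.4755, -0.3356, 0.3669]
tcp_rot: [[0.208, 0.978, 0.005], [0.978, -0.208, -0.006], [-0.004, 0.006, -1.0]]
force: [0.7, 0.3, -1.4]
opening: 0.399
grasp_force: 30.0
```

Call:
move_arm(increments=[{"xyz": [12,-2.8,0],"roll": 0,"grip": 0},{"xyz": [24,-5.6,0],"roll": 0,"grip": 0},{"xyz": [36,-8.4,0],"roll": 0,"grip": 0},{"xyz": [36,-8.4,0],"roll": 0,"grip": 0},{"xyz": [36,-8.4,0],"roll": 0,"grip": 0}])

```text
time_s: 24.43
position: [0.4702, -0.1842, 0.3598]
tcp_rot: [[0.209, 0.978, -0.004], [0.978, -0.209, 0.004], [0.003, -0.005, -1.0]]
force: [0.1, 0.8, -2.8]
opening: 0.392
grasp_force: 30.0
```

Call:
move_arm(increments=[{"xyz": [36,-8.4,0],"roll": 0,"grip": 0},{"xyz": [36,-8.4,0],"roll": 0,"grip": 0},{"xyz": [36,-8.4,0],"roll": 0,"grip": 0},{"xyz": [36,-8.4,0],"roll": 0,"grip": 0},{"xyz": [36,-8.4,0],"roll": 0,"grip": 0}])

```text
time_s: 24.85
position: [0.466, 0.0004, 0.3601]
tcp_rot: [[0.209, 0.978, -0.004], [0.978, -0.209, 0.002], [0.001, -0.005, -1.0]]
force: [0.3, 0.1, -2.3]
opening: 0.396
grasp_force: 30.0
```

Call:
move_arm(increments=[{"xyz": [36,-8.4,0],"roll": 0,"grip": 0},{"xyz": [36,-8.4,0],"roll": 0,"grip": 0},{"xyz": [36,-8.4,0],"roll": 0,"grip": 0},{"xyz": [36,-8.4,0],"roll": 0,"grip": 0},{"xyz": [36,-8.4,0],"roll": 0,"grip": 0}])

```text
time_s: 25.27
position: [0.4622, 0.1845, 0.3601]
tcp_rot: [[0.208, 0.978, -0.005], [0.978, -0.208, -0.0], [-0.001, -0.004, -1.0]]
force: [-0.4, 0.1, -1.0]
opening: 0.394
grasp_force: 30.0
```

Call:
move_arm(increments=[{"xyz": [36,-8.4,0],"roll": 0,"grip": 0},{"xyz": [36,-8.4,0],"roll": 0,"grip": 0},{"xyz": [36,-8.4,0],"roll": 0,"grip": 0},{"xyz": [32,-7.5,0],"roll": 0,"grip": 0},{"xyz": [22,-5,0],"roll": 0,"grip": 0}])

```text
time_s: 25.68
position: [0.4589, 0.3516, 0.3596]
tcp_rot: [[0.206, 0.979, -0.005], [0.979, -0.206, -0.001], [-0.002, -0.005, -1.0]]
force: [-0.3, -0.1, -2.0]
opening: 0.396
grasp_force: 30.0
```

Call:
move_arm(increments=[{"xyz": [14,-3,0],"roll": 0,"grip": 0},{"xyz": [5,-1,0],"roll": 0,"grip": 0},{"xyz": [0,0,0],"roll": 0,"grip": 0},{"xyz": [0,0,0],"roll": 0,"grip": 0}])

```text
time_s: 26.02
position: [0.4613, 0.367, 0.3612]
tcp_rot: [[0.209, 0.978, -0.002], [0.978, -0.209, -0.002], [-0.002, -0.001, -1.0]]
force: [0.0, -0.6, -1.7]
opening: 0.4
grasp_force: 30.0
```

```bash
python3 - <<'E'
from h import *
s=bot.read_state();print(s["position"],s["opening"])
for n in("side","top"):
    p,d=bot.capture(n);hsv=cv2.cvtColor(p,cv2.COLOR_RGB2HSV);M=(hsv[...,0]>5)&(hsv[...,0]<22)&(hsv[...,1]>80)
    P=cloud(n,d,M);v,u=np.nonzero(M&(d>0));k=(np.hypot(P[:,0]-.461,P[:,1]-.405)<.06)&(P[:,2]>.08)&(P[:,2]<.125)
    uv=np.c_[u,v][k];print(n,k.sum())
    if k.sum()>30:
        e=cv2.fitEllipse(cv2.convexHull(uv.astype(np.int32)));print(e,ray(n,*e[0],.101),ray(n,*e[0],.097))
E
```

```text
[0.46134732 0.36695133 0.3611811 ] 0.4002452470541552
side 112
((287.36138916015625, 114.16655731201172), (11.18545913696289, 13.527252197265625), 88.61290740966797) [0.46388481 0.40416983 0.101     ] [0.46356163 0.40817127 0.097     ]
top 210
((139.5, 214.0), (17.433515548706055, 18.1999568939209), 90.0) [0.46163286 0.40615612 0.101     ] [0.46208143 0.40742576 0.097     ]
```

Call:
move_arm(increments=[{"xyz": [15,-3,0],"roll": 0,"grip": 0},{"xyz": [15,-3,15],"roll": 0,"grip": 0},{"xyz": [7.3,-1.2,30],"roll": 0,"grip": 0},{"xyz": [0,0,38],"roll": 0,"grip": 0},{"xyz": [0,0,38],"roll": 0,"grip": 0}])

```text
time_s: 26.53
position: [0.4636, 0.4069, 0.241]
tcp_rot: [[0.209, 0.978, 0.004], [0.978, -0.209, 0.003], [0.003, 0.003, -1.0]]
force: [0.3, -0.2, -3.0]
opening: 0.401
grasp_force: 30.0
```

Call:
move_arm(increments=[{"xyz": [0,0,36],"roll": 0,"grip": 0},{"xyz": [0,0,30],"roll": 0,"grip": 0},{"xyz": [0,0,24],"roll": 0,"grip": 0},{"xyz": [0,0,15],"roll": 0,"grip": 0},{"xyz": [0,0,8],"roll": 0,"grip": 0}])

```text
time_s: 26.95
position: [0.4618, 0.4051, 0.1254]
tcp_rot: [[0.21, 0.978, -0.004], [0.978, -0.21, -0.002], [-0.003, -0.003, -1.0]]
force: [0.3, -0.4, -2.2]
opening: 0.394
grasp_force: 30.0
```

Call:
move_arm(increments=[{"xyz": [0,0,2],"roll": 0,"grip": 0},{"xyz": [0,0,0],"roll": 0,"grip": 0},{"xyz": [0,0,0],"roll": 0,"grip": 0},{"xyz": [0,0,0],"roll": 0,"grip": 0}])

```text
time_s: 27.28
position: [0.4637, 0.4067, 0.1276]
tcp_rot: [[0.209, 0.978, 0.003], [0.978, -0.209, 0.002], [0.002, 0.002, -1.0]]
force: [1.5, 0.2, -2.1]
opening: 0.397
grasp_force: 30.0
```

```bash
python3 - <<'E'
from h import *
s=bot.read_state();print(s["position"],s["opening"],s["force"])
I=[]
for n in("side","top"):
    p,d=bot.capture(n);T=np.array(s["position"]);c=px(n,T).round().astype(int)
    ring=[px(n,[.462+.026*np.cos(a),.405+.026*np.sin(a),.101]) for a in np.linspace(0,6.28,60)]
    g=cv2.resize(p[c[1]-25:c[1]+25,c[0]-25:c[0]+25],(400,400),interpolation=2)
    for q in ring: cv2.circle(g,tuple(int(v) for v in ((q-c+25.5)*8)),1,(0,255,0),-1)
    b=(px(n,T+[0,0,.01])-c+25.5)*8;cv2.circle(g,tuple(b.astype(int)),3,(255,0,0),-1);I.append(g)
cv2.imwrite("pics/c.png",np.hstack(I)[:,:,::-1])
E
```

```text
[0.46367    0.40671101 0.12757778] 0.3968015475052954 [ 1.47041617  0.16704047 -2.08285937]
```

View pics/c.png

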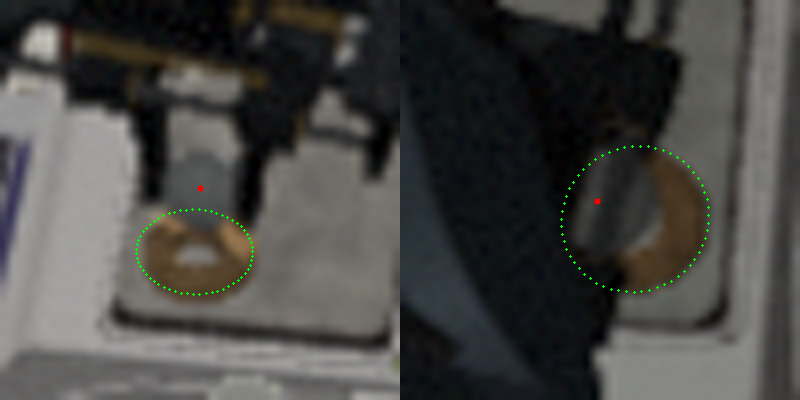

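Call:
move_arm(increments=[{"xyz": [-1,0,4],"roll": 0,"grip": 0},{"xyz": [0,0,5],"roll": 0,"grip": 0},{"xyz": [0,0,4],"roll": 0,"grip": 0},{"xyz": [0,0,3],"roll": 0,"grip": 0},{"xyz": [0,0,1],"roll": 0,"grip": 0}])

```text
time_s: 27.8
position: [0.462, 0.4049, 0.1081]
tcp_rot: [[0.209, 0.978, -0.001], [0.978, -0.209, -0.001], [-0.001, -0.001, -1.0]]
force: [-0.7, -0.2, 0.9]
opening: 0.396
grasp_force: 30.0
```

Call:
move_arm(increments=[{"xyz": [0,0,0],"roll": 0,"grip": 0},{"xyz": [0,0,0],"roll": 0,"grip": 0},{"xyz": [0,0,0],"roll": 0,"grip": 0},{"xyz": [0,0,0],"roll": 0,"grip": 0}])

```text
time_s: 28.13
position: [0.4625, 0.4052, 0.109]
tcp_rot: [[0.208, 0.978, 0.0], [0.978, -0.208, 0.0], [0.0, 0.0, -1.0]]
force: [0.3, -0.1, -1.5]
opening: 0.396
grasp_force: 30.0
```

Call:
move_arm(increments=[{"xyz": [0,0,1],"roll": 0,"grip": 0},{"xyz": [0,0,1],"roll": 0,"grip": 0},{"xyz": [0,0,0.8],"roll": 0,"grip": 0},{"xyz": [0,0,0],"roll": 0,"grip": 0},{"xyz": [0,0,0],"roll": 0,"grip": 0}])

```text
time_s: 28.55
position: [0.4628, 0.4056, 0.1075]
tcp_rot: [[0.208, 0.978, 0.001], [0.978, -0.208, 0.001], [0.001, 0.001, -1.0]]
force: [-1.2, 0.4, 5.4]
opening: 0.396
grasp_force: 30.0
```

Call:
move_arm(increments=[{"xyz": [0,0,0.6],"roll": 0,"grip": 0},{"xyz": [0,0,0],"roll": 0,"grip": 0},{"xyz": [0,0,0],"roll": 0,"grip": 0}])

```text
time_s: 28.8
position: [0.4629, 0.4058, 0.1073]
tcp_rot: [[0.208, 0.978, 0.002], [0.978, -0.208, 0.001], [0.002, 0.001, -1.0]]
force: [-1.5, 1.1, 7.8]
opening: 0.393
grasp_force: 30.0
```

Call:
move_arm(increments=[{"xyz": [0,0,0.5],"roll": 0,"grip": 0},{"xyz": [0,0,0],"roll": 0,"grip": 0},{"xyz": [0,0,0],"roll": 0,"grip": 0}])

```text
time_s: 29.05
position: [0.4629, 0.4059, 0.1072]
tcp_rot: [[0.209, 0.978, 0.002], [0.978, -0.209, 0.002], [0.002, 0.002, -1.0]]
force: [-1.2, 0.0, 9.2]
opening: 0.394
grasp_force: 30.0
```

```bash
cat > k.py <<'E'
from h import *
from scipy.optimize import least_squares
s=bot.read_state();print(s["position"],s["force"])
B=[];G=[]
for n in("side","top"):
  for i in range(4):
    p,d=bot.capture(n);hsv=cv2.cvtColor(p,cv2.COLOR_RGB2HSV);P=cloud(n,d,np.ones(d.shape,bool)).astype(float)
    v,u=np.nonzero(d>0);H=hsv[v,u];near=np.hypot(P[:,0]-.462,P[:,1]-.405)<.04
    ck=near&(H[:,0]>5)&(H[:,0]<22)&(H[:,1]>80)&(P[:,2]<.112)&(P[:,2]>.08)
    bl=near&(H[:,1]<45)&(H[:,2]>45)&(P[:,2]>.108)&(P[:,2]<.14)&(np.hypot(P[:,0]-.462,P[:,1]-.405)<.02)
    B.append(P[bl]);G.append(P[ck])
  b=np.vstack(B);f=least_squares(lambda t:np.linalg.norm(b-t,axis=1)-.018,[.462,.405,.115],loss="soft_l1",f_scale=.0015);print(n,len(b),"ball",f.x)
  g=np.vstack(G);print("cork",len(g),g.min(0).round(4),g.max(0).round(4));
  t=g[(g[:,2]>.097)];r=least_squares(lambda q:np.maximum(0,np.hypot(t[:,0]-q[0],t[:,1]-q[1])-.026)+np.maximum(0,.011-np.hypot(t[:,0]-q[0],t[:,1]-q[1])),[.462,.405]);print(" ring centre",r.x)
  B=[];G=[]
E
python3 k.py
```

```text
[0.462924   0.40588629 0.10718969] [-1.24856372e+00  4.41241488e-03  9.18907758e+00]
side 270 ball [0.46378855 0.4047832  0.11734798]
cork 210 [0.4406 0.3779 0.0922] [0.4853 0.4086 0.1104]
 ring centre [0.46438871 0.40599201]
top 146 ball [0.46256661 0.40334951 0.11714675]
cork 194 [0.4415 0.381  0.095 ] [0.4797 0.3989 0.1118]
 ring centre [0.462 0.405]
```

Call:
move_arm(increments=[{"xyz": [0,0,-0.6],"roll": 0,"grip": 0},{"xyz": [-0.1,-0.7,0],"roll": 0,"grip": 0},{"xyz": [-0.2,-0.8,0],"roll": 0,"grip": 0},{"xyz": [0,0,0],"roll": 0,"grip": 0},{"xyz": [0,0,0],"roll": 0,"grip": 0}])

```text
time_s: 29.87
position: [0.4625, 0.406, 0.1073]
tcp_rot: [[0.208, 0.978, 0.004], [0.978, -0.208, 0.002], [0.003, 0.003, -1.0]]
force: [0.6, 0.8, 6.1]
opening: 0.396
grasp_force: 30.0
```

Call:
move_arm(increments=[{"xyz": [-0.7,0.1,0],"roll": 0,"grip": 0},{"xyz": [-0.8,0.2,0],"roll": 0,"grip": 0},{"xyz": [0,0,0],"roll": 0,"grip": 0},{"xyz": [0,0,0],"roll": 0,"grip": 0}])

```text
time_s: 30.2
position: [0.4625, 0.4055, 0.1074]
tcp_rot: [[0.209, 0.978, 0.004], [0.978, -0.209, 0.004], [0.005, 0.003, -1.0]]
force: [0.6, 2.8, 6.4]
opening: 0.396
grasp_force: 30.0
```

The force pushes back against both sideways nudges, so the ball is seated in the hole. I'll undo the second nudge, relieve the load, and release.

Call:
move_arm(increments=[{"xyz": [0.8,-0.2,0],"roll": 0,"grip": 0},{"xyz": [0.7,0.4,-0.3],"roll": 0,"grip": 0},{"xyz": [0,0,-0.3],"roll": 0,"grip": 0},{"xyz": [0,0,0],"roll": 0,"grip": 0},{"xyz": [0,0,0],"roll": 0,"grip": 0}])

```text
time_s: 30.62
position: [0.4625, 0.4059, 0.1073]
tcp_rot: [[0.209, 0.978, 0.003], [0.978, -0.209, 0.002], [0.003, 0.002, -1.0]]
force: [1.0, 0.8, 5.9]
opening: 0.396
grasp_force: 30.0
```

Call:
move_arm(increments=[{"xyz": [0,0,0],"roll": 0,"grip": 40},{"xyz": [0,0,0],"roll": 0,"grip": 41},{"xyz": [0,0,0],"roll": 0,"grip": 43},{"xyz": [0,0,0],"roll": 0,"grip": 46},{"xyz": [0,0,0],"roll": 0,"grip": 50}])

```text
time_s: 31.03
position: [0.4605, 0.4044, 0.1055]
tcp_rot: [[0.208, 0.978, -0.002], [0.978, -0.208, -0.001], [-0.002, -0.002, -1.0]]
force: [0.1, 0.2, 0.2]
opening: 0.469
grasp_force: 0.0
```

```bash
python3 k.py
```

```text
[0.46047647 0.40439036 0.10547109] [0.12200278 0.17803368 0.19776602]
side 307 ball [0.46283151 0.40795295 0.11546723]
cork 245 [0.4402 0.3803 0.0913] [0.4854 0.419  0.1119]
 ring centre [0.46418467 0.40567919]
top 84 ball [0.46175065 0.40608221 0.1140822 ]
cork 267 [0.439  0.381  0.0945] [0.4835 0.415  0.112 ]
 ring centre [0.462 0.405]
```

Call:
move_arm(increments=[{"xyz": [0.3,1.5,0],"roll": 0,"grip": 60},{"xyz": [0,0,0],"roll": 0,"grip": 70},{"xyz": [0,0,0],"roll": 0,"grip": 75},{"xyz": [0,0,0],"roll": 0,"grip": 75},{"xyz": [0,0,0],"roll": 0,"grip": 75}])

```text
time_s: 31.85
position: [0.4629, 0.405, 0.1063]
tcp_rot: [[0.208, 0.978, 0.0], [0.978, -0.208, 0.0], [0.0, 0.0, -1.0]]
force: [0.4, -0.4, 0.8]
opening: 0.729
grasp_force: 0.0
```

Call:
move_arm(increments=[{"xyz": [0,0,-5],"roll": 0,"grip": 75},{"xyz": [0,0,-15],"roll": 0,"grip": 75},{"xyz": [0,0,-30],"roll": 0,"grip": 75},{"xyz": [0,0,-38],"roll": 0,"grip": 75},{"xyz": [0,0,-38],"roll": 0,"grip": 75}])

```text
time_s: 32.27
position: [0.4621, 0.4045, 0.2331]
tcp_rot: [[0.208, 0.978, -0.002], [0.978, -0.208, -0.001], [-0.002, -0.002, -1.0]]
force: [0.2, 0.0, 0.1]
opening: 0.749
grasp_force: 0.0
```

Call:
move_arm(increments=[{"xyz": [0,0,-38],"roll": 0,"grip": 75},{"xyz": [0,0,-30],"roll": 0,"grip": 75},{"xyz": [0,0,-10],"roll": 0,"grip": 75},{"xyz": [0,0,0],"roll": 0,"grip": 75},{"xyz": [0,0,0],"roll": 0,"grip": 75}])

```text
time_s: 32.68
position: [0.4624, 0.4047, 0.3099]
tcp_rot: [[0.208, 0.978, -0.0], [0.978, -0.208, -0.0], [-0.0, -0.0, -1.0]]
force: [0.4, -0.0, -1.4]
opening: 0.75
grasp_force: 0.0
```

```bash
python3 k.py; python3 - <<'E'
from h import *
p,d=bot.capture("side");P=cloud("side",d,np.ones(d.shape,bool))
q=P[(abs(P[:,0]-.495)<.04)&(abs(P[:,1]-.25)<.04)&(P[:,2]>.03)&(P[:,2]<.19)];print("cyl",len(q),q.mean(0),q[:,2].max())
r=bot.trace("nylon_ball","side");print([(a["conf"],np.median(cloud("side",d,a["mask"]),0).round(3)) for a in r[:2]])
for l in("sample_pot","vial","beaker"): print(l,[(w("side",a["at"]).round(3),a["conf"]) for a in bot.spot_in(l,"side")[:2]])
E
```

```text
[0.46238703 0.40469931 0.30988732] [ 0.36216948 -0.01096319 -1.35538336]
side 302 ball [0.46316421 0.40795819 0.11550012]
cork 281 [0.4401 0.3789 0.0926] [0.4879 0.4246 0.1102]
 ring centre [0.46373331 0.40542441]
top 458 ball [0.4617534  0.40648777 0.11448236]
cork 432 [0.4384 0.3804 0.0943] [0.4853 0.4315 0.1118]
 ring centre [0.46167063 0.40545488]
cyl 247 [0.49711813 0.24542687 0.11535767] 0.17616473363537127
[(0.63, array([ 0.532, -0.42 ,  0.041]))]
sample_pot [(array([ 0.344, -0.397,  0.054]), 0.81)]
vial [(array([ 0.661, -0.257,  0.052]), 0.81)]
beaker [(array([0.614, 0.23 , 0.044]), 0.86), (array([ 0.534, -0.42 ,  0.044]), 0.27)]
```

The measurements all check out: the ball centre is at z 0.115 in the ring, the cylinder is upright, and the bystanders haven't moved.

```bash
python3 -c "
from rig import bot
print(bot.hand_in())"
```

```text
the job is handed in; nothing more can be done
None
```

The job is handed in at about 33 s of the 72 s: the steel ball rests in the cork ring on the pan, the cylinder stands upright on the bench, the nylon ball is still in the race, and the sample pot, vial and beaker measure where they were.

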